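# Stand up the toppled bottle and start the warming station

## Task

A bottle has toppled forward over the keys of the warming station. Stand it upright again on the deck close against the blue splash wall and let go of it, and only then start the station by pressing the blue, the yellow and the green key in that order, one at a time, each firmly down but without ramming it and released before the next. Do not press the red key, and leave the jar, beaker and bowl where they are.

Things in the scene. Friction and masses are not known exactly. Their poses are not given: they have to be found in the camera images.
- station: The warming station, a fixed white bench unit 250 mm deep, 340 mm wide. Origin: centre of its underside on the table; x points from its front to its back (the front looks to the left as the robot sees it, or half away from the robot), y to its left, z up. In front a dark panel with four round keys in a row 70 mm apart slopes at 40 degrees, rising from height 20 mm at x = -130 mm to 104 mm at x = -30 mm; behind it lies the flat steel deck.
- station_wall (a point): Foot of the blue splash wall: on the deck (height 104 mm), at the wall's front face, mid-width; station x = +100 mm. Axes as the station's. The wall stands across the whole back of the deck, 90 mm above it; the deck reaches from here 130 mm forward.
- station_rail (a point): Middle of the fixed steel guard rail, a round bar 12 mm thick along the station's y at x = -94 mm, height 147 mm, on a post at each end (y = +-162 mm). Axes as the station's. It runs about 65 mm straight above the key tops, so the keys cannot be pressed straight from above: come from the front under it, along the key axis.
- bottle: White square bottle with red round cap: body 60 x 60 x 145 mm, cap 36 mm across, height with cap 190 mm, 0.3 to 0.52 kg. Origin: centre of its underside; z towards the cap. It starts toppled to the front: base edge on the deck 65 mm ahead of the splash wall, body leaning on the guard rail 69 degrees from upright, cap just past the rail. Pushed at the cap towards the wall it pivots on that edge and stands up.
- jar: Small amber glass jar with white cap, 48 mm across, 75 mm tall, standing on the station's deck near its right end (the one nearer the robot). Origin: centre of its underside. Leave it where it is.
- beaker: Glass beaker, 80 mm across, 100 mm tall, on the table. Origin: centre of its underside. Leave alone.
- dish: White ceramic bowl, 100 mm across, 45 mm tall, on the table. Origin: centre of its underside. Leave alone.
- key_blue_top (a point): Centre of the top face of the blue key (the heat key), a 36 mm round spring key in a 52 mm white collar; the top stands 14 mm proud of the collar when up. z points out of the panel along the key's axis, 40 degrees from vertical, towards the front of the station; x points up the slope. Which key sits in which of the four places varies.
- key_blue (a joint): Travel of the blue key: 0 up, 0.010 m fully down. The spring pushes back 2.1 N at the start of travel and 7 N fully down; the key springs up when let go. It counts as pressed from 0.007 m (5.5 N).
- key_yellow_top (a point): Centre of the top face of the yellow key (the timer key), a 36 mm round spring key in a 52 mm white collar; the top stands 14 mm proud of the collar when up. z points out of the panel along the key's axis, 40 degrees from vertical, towards the front of the station; x points up the slope. Which key sits in which of the four places varies.
- key_yellow (a joint): Travel of the yellow key: 0 up, 0.010 m fully down. The spring pushes back 2.1 N at the start of travel and 7 N fully down; the key springs up when let go. It counts as pressed from 0.007 m (5.5 N).
- key_green_top (a point): Centre of the top face of the green key (the start key), a 36 mm round spring key in a 52 mm white collar; the top stands 14 mm proud of the collar when up. z points out of the panel along the key's axis, 40 degrees from vertical, towards the front of the station; x points up the slope. Which key sits in which of the four places varies.
- key_green (a joint): Travel of the green key: 0 up, 0.010 m fully down. The spring pushes back 2.1 N at the start of travel and 7 N fully down; the key springs up when let go. It counts as pressed from 0.007 m (5.5 N).
- key_red_top (a point): Centre of the top face of the red key (the stop key, not to be pressed), a 36 mm round spring key in a 52 mm white collar; the top stands 14 mm proud of the collar when up. z points out of the panel along the key's axis, 40 degrees from vertical, towards the front of the station; x points up the slope. Which key sits in which of the four places varies.
- key_red (a joint): Travel of the red key: 0 up, 0.010 m fully down. The spring pushes back 2.1 N at the start of travel and 7 N fully down; the key springs up when let go. It counts as pressed from 0.007 m (5.5 N).
Things that resemble listed ones, but are neither listed nor needed, are in the scene too. Leave any brown look-alike of the bottle alone.

How it is judged:
On the way, in this order (a step that is already met when the one before it is completed fails the run):
1. the bottle stands upright on the deck close to the splash wall, not touched by the robot, no key down (angle between bottle's own z axis and vertical below 0.09 rad and x of bottle in the frame of station between 0.05 and 0.08 m and z of bottle in the frame of station between 0.099 and 0.112 m and value of joint each of key_blue, key_yellow, key_green, key_red below 0.002 m and contact force between bottle and the fingers below 0.2 N), for 0.3 s.
2. the blue key is pressed down 7 mm or more, the other keys up (value of joint key_blue above 0.007 m and value of joint each of key_yellow, key_green, key_red below 0.002 m), for 0.1 s.
3. the yellow key is pressed down 7 mm or more, the other keys up (value of joint key_yellow above 0.007 m and value of joint each of key_blue, key_green, key_red below 0.002 m), for 0.1 s.
4. the green key is pressed down 7 mm or more, the other keys up (value of joint key_green above 0.007 m and value of joint each of key_blue, key_yellow, key_red below 0.002 m), for 0.1 s.
At the end, for the whole second after the job is handed in: The bottle stands upright on the deck (within 5 degrees), its back no more than 20 mm from the splash wall, at rest; all four keys are up again (less than 2 mm down) (angle between bottle's own z axis and vertical below 0.09 rad and x of bottle in the frame of station between 0.05 and 0.08 m and z of bottle in the frame of station between 0.099 and 0.112 m and value of joint each of key_blue, key_yellow, key_green, key_red below 0.002 m and linear speed of bottle below 0.02 m/s); the robot touches nothing.
It fails at once if the red key is pressed more than 3 mm (value of joint key_red above 0.003 m).
It fails at once if two keys are down more than 4 mm at the same time (value of joint each of key_blue, key_yellow above 0.004 m or value of joint each of key_blue, key_green above 0.004 m or value of joint each of key_blue, key_red above 0.004 m or value of joint each of key_yellow, key_green above 0.004 m or value of joint each of key_yellow, key_red above 0.004 m or value of joint each of key_green, key_red above 0.004 m).
It fails at once if a key is pressed more than 4 mm while the bottle is not upright (value of joint any of key_blue, key_yellow, key_green, key_red above 0.004 m and angle between bottle's own z axis and vertical above 0.15 rad).
It fails at once if a key is rammed with more than 25 N (contact force between any of key_blue, key_yellow, key_green, key_red and anything else above 25 N).
It fails at once if the jar, beaker or bowl is shifted by more than 20 mm or knocked over (distance of any of jar, beaker, dish from where it was at the start of the episode above 0.02 m or angle between any of jar, beaker, dish's own z axis and vertical above 0.3 rad).
It also fails if it takes over 64 s, if anything falls off the work surface, if the arm or the gripper's body presses on something with over 40 N, if the wrist force passes 120 N, or if a joint passes its speed limit or range.

## Robot

A 6-joint arm with a two-finger parallel gripper is mounted at the origin on the work surface. World frame = base frame: x ahead of the robot, y to its left, z up, the work surface at z = 0. Lengths are in m, angles in rad, forces in N, time in s.
With the tool pointing down it reaches from about 0.375 to 0.9 m from the base axis. Payload 3.1 kg.
Tool frame: the origin (TCP) lies at the very end of the fingers, on their centre line; the grasp point (between the pads) lies 19 mm behind it; z points along the fingers, y is the direction in which the jaws open and shut (so a half turn about z gives the same grasp; the last joint's range is limited). The gripper opens to 85 mm and grips with 20 to 120 N. Pads are 22 mm wide; open, the fingers measure 114 mm over their backs; the gripper's body (76 mm by 85 mm) begins 54 mm behind the grasp point. The pads swing forward as they close: fully open they stand 13 mm farther back than shut.
Start: joints at [0.928, 0.527, 1.433, -0, 1.181, -0.178], TCP at [0.28, 0.559, 0.231] pointing down, gripper open.
Joint ranges: [-3.08, 3.08], [-0.75, 2.2], [0.22, 2.44], [-1.43, 4.57], [0, 2.65], [-2.85, 2.85]. Speed limits (rad/s): [2.79, 2.79, 3.14, 3.14, 3.14, 3.14].

## Interface

Orientations are given as a unit quaternion [x, y, z, w].
In Python, from station import * gives the robot as it stands.
- The arm moves only by the tool jog_arm, never from a script. Its argument "motion" is a list of rows, each a list of 5 numbers: the shift along the world's x, y, z in cm, then the turn about the world's z in degrees, then the closure in counts, from 0 (fully open) to 255 (shut). In form: [[tx, ty, tz, yaw, jaw], ...]. A call has 1 to 10 rows; each row shifts and turns the pose as measured when the row begins; what a row does not reach is not made up. A row lasts 1/12 s, in which the tool goes at most 41.7 mm and 7.16 degrees, less where a joint would pass 70% of its speed; a pose out of reach is approached as far as the arm can. A call with a gripper value outside its range is refused whole. The fingers move at their own pace and stop on an object; "squeeze" is the grip in N (left out, the last holds). Time passes only in rows, so rows that do not move let the fingers close. It gives the time, the measured TCP pose, the force and the opening at its end, in the units of the state.
- sense(): the state, without advancing time (a new reading comes with each control period).
- snapshot(name): name is "scene" or "top" or "wrist"; returns a dict with "img" (480x640x3 uint8, red, green, blue), "depth" (480x640 float32, m along the optical axis (not along the pixel's ray), 0 where there is no reading), "intrinsics" (3x3 intrinsics, pixels), "eye" and "attitude" of the camera in the world. Camera axes: x right, y down, z forward; pixel columns grow to the right and rows downward; lengths in m; the calibration is good to about 2 mm. A picture is of the moment at which its call begins.
- sign_off(): hands the job in, once; it reports no verdict.
The state is a dict: "t": time; "q": joint angles; "qd": joint speeds; "tau": joint torques, N m; "tcp_pos": TCP position; "tool_rot": TCP orientation; "force": force on the tool from outside, world axes, zero at the start; "ft_torque": the same for the moment, N m; "finger_gap": opening from 0.0 (shut) to 1.0 (fully open).
Only numpy, scipy, OpenCV 4.12 (cv2) and the standard library are available. Lean on these libraries where they do the work, as an engineer would, in place of code of your own. Each camera call takes 0.05 s, during which the arm holds its last target.

## Working session

There is one attempt and no reset: what is moved stays moved. The work goes in short steps, Python scripts to look and compute and a tool call to move; the robot and the scene stay as the last step left them, time stands still between calls to the robot, and variables do not carry over. Pictures are saved under pics/ and viewed, and the job is handed in when it is done.

Besides the shell and the picture viewer there is one more tool, called after "Call:" by a JSON object that holds its "api" and its "payload". jog_arm: Moves the arm, as the interface text tells. Its arguments: {"type":"object","properties":{"motion":{"type":"array","items":{"type":"array","items":{"type":"number"}}},"squeeze":{"type":"number"}},"required":["motion"]}

```bash
mkdir -p pics; ls
cat > h.py <<'E'
from station import *
import numpy as np, cv2
from scipy.spatial.transform import Rotation as R
def grab(n,tag):
    s=snapshot(n); cv2.imwrite(f'pics/{tag}.png',s['img'][:,:,::-1]); np.savez(f'{tag}.npz',**{k:np.asarray(v) for k,v in s.items()}); return s
def att(s):
    a=np.asarray(s['attitude']); return a if a.shape==(3,3) else R.from_quat(a).as_matrix()
def pt(s,u,v,d=None):
    K=np.asarray(s['intrinsics']); d=np.median(s['depth'][v-1:v+2,u-1:u+2]) if d is None else d
    return att(s)@(np.linalg.inv(K)@[u,v,1]*d)+np.asarray(s['eye'])
def st():
    s=sense(); print('t',s['t'],'tcp',np.round(s['tcp_pos'],4),'rot',np.round(s['tool_rot'],3),'F',np.round(s['force'],2),'gap',s['finger_gap'],'q',np.round(s['q'],3))
E
python3 - <<'E'
from h import *
st()
for n in ('scene','top','wrist'):
    s=grab(n,n+'0'); print(n,np.round(s['eye'],3),np.round(att(s),3).tolist())
E
```

```text
pics
t 0.0 tcp [0.2791 0.5584 0.2303] rot [ 0.23   0.973 -0.001 -0.   ] F [0.39 0.7  0.87] gap 1.0002965291435935 q [ 0.929  0.528  1.434 -0.     1.181 -0.179]
scene [1.149 0.622 0.904] [[-0.778, 0.446, -0.443], [0.628, 0.549, -0.551], [-0.003, -0.707, -0.707]]
top [0.384 0.002 1.397] [[0.014, -0.982, 0.187], [-1.0, -0.012, 0.012], [-0.01, -0.187, -0.982]]
wrist [0.217 0.59  0.373] [[0.447, 0.861, 0.243], [0.895, -0.43, -0.122], [-0.001, 0.272, -0.962]]
```

View pics/scene0.png

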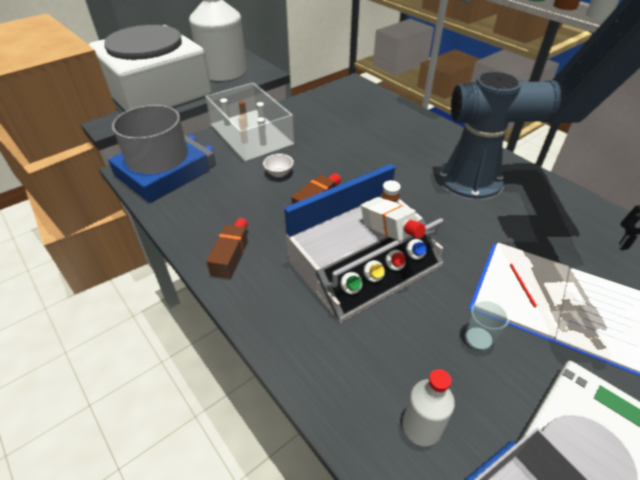

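View pics/top0.png

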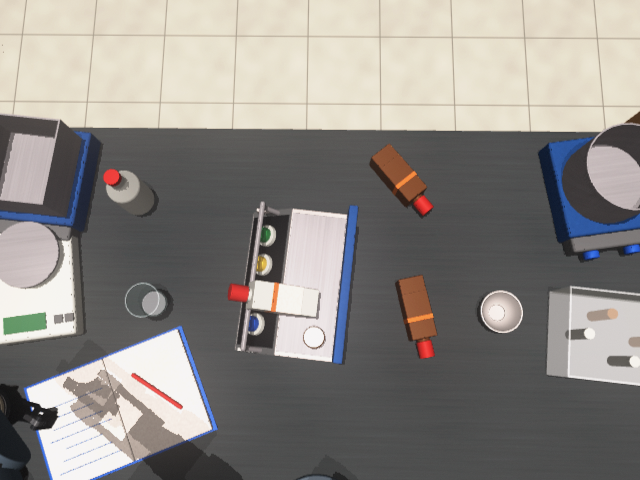

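View pics/wrist0.png

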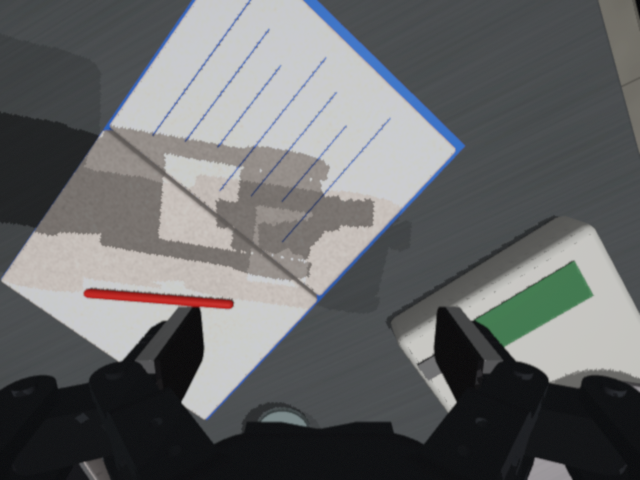

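Scene: the station's front faces world +y. Its keys, from far to near, are green, yellow, red and blue. The white bottle lies over the rail near the red key, with its cap at about (238,293) in the top view. The jar is at (314,337). Next I'll measure the station pose.

Run:
```python
from h import *
class D(dict): pass
out={}
for n in ('top0','scene0'):
    s=dict(np.load(n+'.npz')); K=s['intrinsics']; A=att(s)
    v,u=np.mgrid[0:480,0:640]; d=s['depth']
    P=np.stack([(u-K[0,2])/K[0,0]*d,(v-K[1,2])/K[1,1]*d,d],-1)@A.T+s['eye']
    hsv=cv2.cvtColor(s['img'],cv2.COLOR_RGB2HSV)
    np.save(n+'_P.npy',P)
    blue=(abs(hsv[...,0].astype(int)-110)<15)&(hsv[...,1]>150)
    m=blue&(abs(P[...,2]-.194)<.006)&(abs(P[...,0]-.45)<.4)&(abs(P[...,1])<.3)&(d>0)
    Q=P[m]; c=Q[:,:2].mean(0); U,S,V=np.linalg.svd(Q[:,:2]-c); dirn=V[0]*np.sign(V[0,0])
    t=(Q[:,:2]-c)@dirn; w=(Q[:,:2]-c)@V[1]
    print(n,len(Q),'z',np.median(Q[:,2]),'c',c,'dir',dirn,np.degrees(np.arctan2(dirn[1],dirn[0])),'ext',t.min(),t.max(),np.percentile(w,[2,98]))
    for nm,lo,hi in (('red',0,5),('yellow',22,32),('green',60,85)):
        h=hsv[...,0]; m=((h>=lo)&(h<=hi)|((h>175) if nm=='red' else False))&(hsv[...,1]>170)&(hsv[...,2]>80)&(d>0)&(P[...,2]>.05)&(P[...,2]<.25)&(abs(P[...,0]-.45)<.3)&(abs(P[...,1]-.1)<.25)
        k,lab,stt,cc=cv2.connectedComponentsWithStats(m.astype(np.uint8))
        for i in range(1,k):
            if stt[i,4]>25: print('  ',nm,stt[i,4],cc[i].round(),np.round(np.median(P[lab==i],0),4))
    m=blue&(P[...,2]>.05)&(P[...,2]<.12)&(P[...,1]>.05)&(abs(P[...,0]-.45)<.3)
    k,lab,stt,cc=cv2.connectedComponentsWithStats(m.astype(np.uint8))
    for i in range(1,k):
        if stt[i,4]>25: print('  blue',stt[i,4],cc[i].round(),np.round(np.median(P[lab==i],0),4))
for n,x0,y0,x1,y1 in (('top0',220,190,370,370),('scene0',270,150,450,320)):
    im=cv2.imread(f'pics/{n}.png')[y0:y1,x0:x1]; cv2.imwrite(f'pics/{n}_c.png',cv2.resize(im,None,fx=3.3,fy=3.3,interpolation=cv2.INTER_CUBIC))
```

```text
top0 799 z 0.19412942554906398 c [ 0.54373819 -0.05760017] dir [ 0.99492883 -0.1005814 ] -5.772651177316028 ext -0.18401265727498434 0.1523481185563046 [-0.00789251  0.00779049]
   red 294 [238. 292.] [0.501  0.1694 0.2071]
  blue 519 [ 44. 215.] [0.6898 0.6602 0.0696]
  blue 37 [255. 324.] [0.4416 0.1446 0.0877]
scene0 671 z 0.19195152633991475 c [ 0.54455462 -0.05331229] dir [ 0.99499386 -0.09993603] -5.735487053214524 ext -0.1809354784894825 0.15586125720730754 [-0.01050983  0.00857986]
   red 251 [415. 229.] [0.5141 0.1821 0.2008]
   red 122 [398. 259.] [0.5205 0.1536 0.0803]
   yellow 96 [376. 270.] [0.5907 0.1446 0.0813]
   green 64 [353. 283.] [0.6605 0.1392 0.0802]
  blue 139 [420. 248.] [0.4492 0.16   0.0787]
  blue 160 [499. 454.] [0.7162 0.5928 0.0677]
```

View pics/top0_c.png

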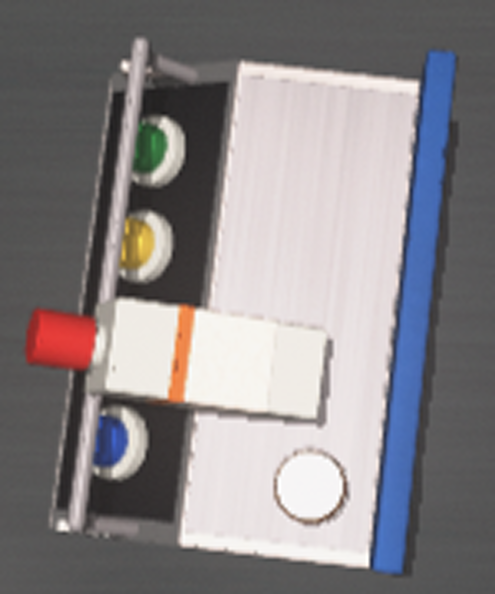

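View pics/scene0_c.png

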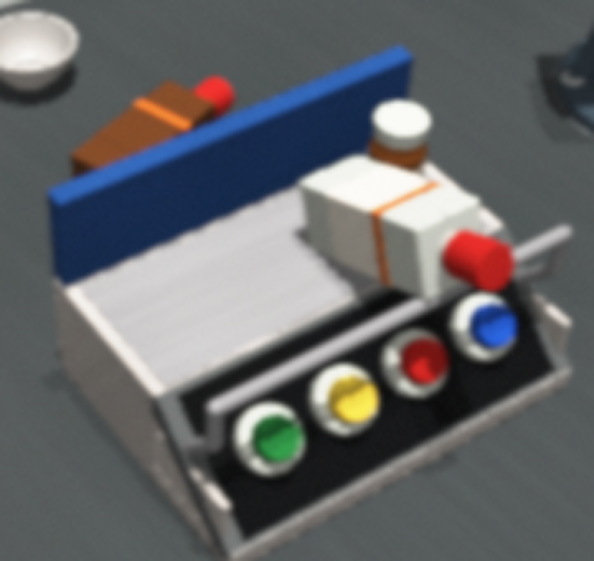

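Run:
```python
from h import *
yd=np.array([.995,-.1003]); yd/=np.linalg.norm(yd); xd=np.array([yd[1],-yd[0]])
O=np.array([.543,.054])
for n in ('top0','scene0'):
    P=np.load(n+'_P.npy'); s=dict(np.load(n+'.npz')); hsv=cv2.cvtColor(s['img'],cv2.COLOR_RGB2HSV)
    X=(P[...,:2]-O)@xd; Y=(P[...,:2]-O)@yd; Z=P[...,2]
    box=(abs(X)<.16)&(abs(Y)<.2)&(s['depth']>0)
    m=box&(abs(Z-.104)<.004)&(hsv[...,1]<60)&(X>-.05)
    print(n,'deck X',np.percentile(X[m],[0.5,1,99,99.5]),'Y',np.percentile(Y[m],[.5,1,99,99.5]),'Z',np.median(Z[m]))
    m=box&(abs(Z-.194)<.004)&(X>.08); print(' walltop X',np.percentile(X[m],[1,50,99]),'Y',np.percentile(Y[m],[.3,99.7]),'z',np.median(Z[m]))
    for y0 in (.13,.08,.0,-.08): 
        mm=m&(abs(Y-y0)<.02); print('   wall X mid at',y0,np.median(X[mm]),X[mm].min(),X[mm].max())
    m=box&(Z>.135)&(Z<.158)&(X<-.06)&(X>-.13)&(abs(Y-.08)<.07); print(' rail X',np.percentile(X[m],[2,50,98]),'Z',np.percentile(Z[m],[50,98]), m.sum())
    for y0 in (.14,.03):
        mm=m&(abs(Y-y0)<.02); print('   rail',y0,np.median(X[mm]),np.percentile(Z[mm],90),mm.sum())
    m=box&(hsv[...,0]<5)&(hsv[...,1]>150)&(Z>.16); print(' cap X',np.percentile(X[m],[2,50,98]),'Y',np.percentile(Y[m],[2,50,98]),'Z',np.percentile(Z[m],[2,50,98]))
    m=box&(hsv[...,1]<60)&(Z>.12)&(X>-.1)&(X<.09)&(abs(Y+.03)<.06)&(Z>.15)&(hsv[...,2]>120)&(Z<.24); 
    for x0 in (-.07,-.04,0):
        mm=m&(abs(X-x0)<.01); print(' body',x0,'Y',np.percentile(Y[mm],[2,50,98]),'Z',np.median(Z[mm]),mm.sum())
    m=box&(abs(Z-.179)<.004)&(X>.0)&(X<.09)&(Y<-.07); print(' jar',np.median(X[m]),np.median(Y[m]),m.sum())
```

```text
top0 deck X [-0.03511609 -0.03379262  0.10037633  0.10093797] Y [-0.17342997 -0.17208418  0.161174    0.1626819 ] Z 0.10429866287593192
 walltop X [0.10146356 0.11113356 0.120959  ] Y [-0.17313392  0.16274144] z 0.19392574574138188
   wall X mid at 0.13 0.1114956218063239 0.1015334432621492 0.12129896856638046
   wall X mid at 0.08 0.1114543813952317 0.10151578661558837 0.12118783283812487
   wall X mid at 0.0 0.11143604884829332 0.10122850349974988 0.1211942051002316
   wall X mid at -0.08 0.11112432184928384 0.10119739266274701 0.12119707916989506
 rail X [-0.09794188 -0.09182979 -0.08661221] Z [0.15178122 0.15687847] 325
   rail 0.14 -0.09164567884954995 0.15472673136387324 67
   rail 0.03 -0.09182979432952625 0.15481807639318546 95
 cap X [-0.13319109 -0.11101731 -0.09190605] Y [-0.06885605 -0.05359817 -0.03692645] Z [0.19131485 0.20681247 0.21656869]
 body -0.07 Y [-0.08187172 -0.05275015 -0.02430216] Z 0.2081091353972384 275
 body -0.04 Y [-0.08167127 -0.05329182 -0.02543826] Z 0.19930144744362477 143
 body 0 Y [-0.08326903 -0.05437044 -0.0239104 ] Z 0.18242593171089871 282
 ja
[... 493 characters left out ...]
042741958 0.11866541438058788
   wall X mid at -0.08 0.1086393728976221 0.09669594972690042 0.11929974208292861
 rail X [-0.10114954 -0.09718255 -0.08907431] Z [0.14987083 0.15370992] 287
   rail 0.14 -0.09701287462859279 0.15210838419148198 66
   rail 0.03 -0.0977565218783253 0.1522207967096294 78
 cap X [-0.13682147 -0.12457432 -0.09738058] Y [-0.06035294 -0.04150445 -0.03144314] Z [0.18429425 0.20081212 0.21353251]
 body -0.07 Y [-0.07696811 -0.04276516 -0.01952554] Z 0.20639603706672338 135
 body -0.04 Y [-0.0773063  -0.0372901  -0.01883465] Z 0.19546925180826397 66
 body 0 Y [-0.07650479 -0.02995448 -0.01803821] Z 0.17808223348375263 133
 jar 0.05207129870699023 -0.12089637670606283 136
```

```bash
cat >> h.py <<'E'
yd=np.array([.995,-.1003]); yd/=np.linalg.norm(yd); xd=np.array([yd[1],-yd[0]])
O=np.array([.540,.0543])
def W(X,Y,Z): return np.r_[O+xd*X+yd*Y,Z]
def go(X,Y,Z):
    s=sense(); p=np.asarray(s['tcp_pos']); T=W(X,Y,Z); r=R.from_quat(s['tool_rot']).as_matrix()
    q=p[:2]-O
    print('tcp',p.round(4),'stn',np.round([q@xd,q@yd],4),'need cm',((T-p)*100).round(2),'tooly deg',np.degrees(np.arctan2(r[1,1],r[0,1])).round(2),'F',np.round(s['force'],1),'gap',round(s['finger_gap'],3),'t',round(s['t'],2),'tilt',np.round(r[2],3))
E
python3 -c "
from h import *
go(-.111,-.0475,.25); print(np.degrees(np.arctan2(yd[1],yd[0])))"
```

```text
tcp [0.2792 0.5585 0.2306] stn [-0.4755 -0.31  ] need cm [ 22.46 -38.9    1.94] tooly deg 63.43 F [ 0.4 -0.4  0.3] gap 1.001 t 0.15 tilt [ 0.    -0.002 -1.   ]
-5.756200347164652
```

Call:
{"api": "jog_arm", "payload": {"motion": [[1, -1.7, 1, -6.5, 0], [2, -3.3, 1, -7, 0], [2, -3.3, 0.5, -7, 0], [2, -3.3, 0, -7, 0], [2, -3.3, 0, -7, 0], [2, -3.3, 0, -7, 0], [2, -3.3, 0, -7, 0], [2, -3.3, 0, -7, 0], [2, -3.3, 0, -7, 0], [2, -3.3, 0, -6, 0]]}}

```text
t: 0.98
tcp_pos: [0.4684, 0.2369, 0.2535]
tool_rot: [0.747, 0.664, 0.0, -0.002]
force: [0.9, 0.7, 0.4]
finger_gap: 1.001
```

```bash
python3 -c "
from h import *
go(-.111,-.0475,.22)"
```

```text
tcp [0.4684 0.2369 0.2535] stn [-0.1745 -0.0896] need cm [ 3.55 -6.74 -3.35] tooly deg -6.74 F [0.9 0.7 0.4] gap 1.001 t 0.98 tilt [ 0.004 -0.003 -1.   ]
```

Call:
{"api": "jog_arm", "payload": {"motion": [[1.8, -3.4, 0.3, 1, 0], [1.7, -3.3, 0, 0, 0], [0, 0, 0, 0, 0], [0, 0, 0, 0, 0]]}}

```text
t: 1.32
tcp_pos: [0.5089, 0.1588, 0.256]
tool_rot: [0.746, 0.666, 0.0, -0.001]
force: [-1.0, -0.2, -0.0]
finger_gap: 0.997
```

```bash
python3 -c "
from h import *
go(-.111,-.0475,.17)
s=grab('wrist','wrist1');print(s['eye'])
grab('scene','scene1')"
```

```text
tcp [0.5089 0.1588 0.256 ] stn [-0.1009 -0.0414] need cm [-0.5   1.07 -8.6 ] tooly deg -6.55 F [-1.  -0.2 -0. ] gap 0.997 t 1.32 tilt [ 0.002 -0.001 -1.   ]
[0.51712504 0.22809409 0.39885325]
```

View pics/wrist1.png

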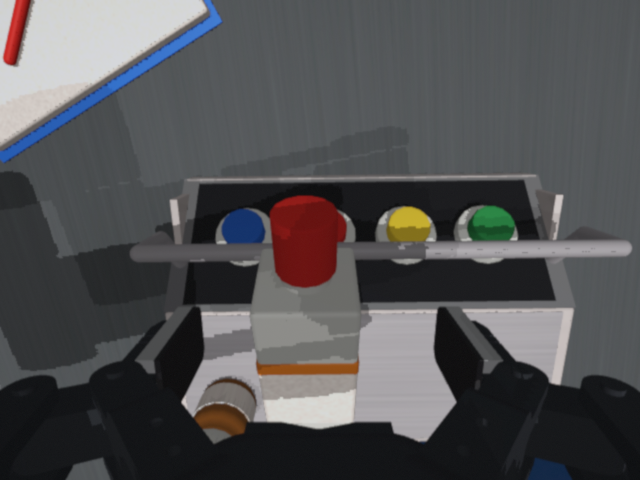

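View pics/scene1.png

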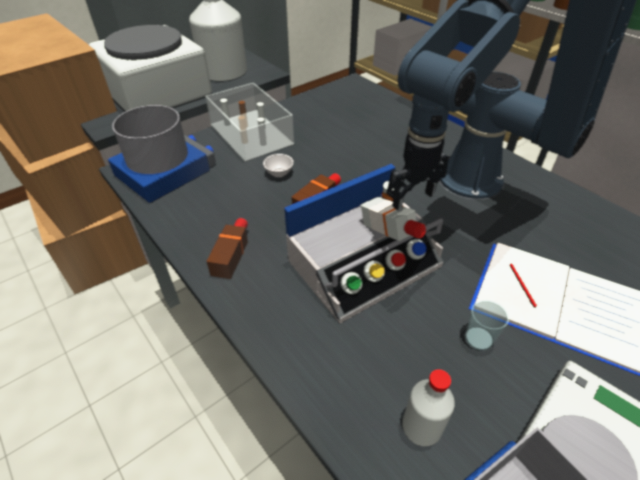

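Run:
```python
from h import *
s=dict(np.load('wrist1.npz')); K=s['intrinsics']; A=att(s); v,u=np.mgrid[0:480,0:640]; d=s['depth']
P=np.stack([(u-K[0,2])/K[0,0]*d,(v-K[1,2])/K[1,1]*d,d],-1)@A.T+s['eye']
X=(P[...,:2]-O)@xd; Y=(P[...,:2]-O)@yd; Z=P[...,2]; hsv=cv2.cvtColor(s['img'],cv2.COLOR_RGB2HSV)
sat=(hsv[...,1]>150)&(d>0); h=hsv[...,0]
def pr(n,m):print(n,m.sum(),'X',np.percentile(X[m],[1,50,99]).round(4),'Y',np.percentile(Y[m],[1,50,99]).round(4),'Z',np.percentile(Z[m],[1,50,99]).round(4))
r=sat&((h<5)|(h>174))
pr('cap',r&(Z>.15)); 
for n,lo,hi in (('yel',22,32),('grn',60,85),('blu',100,125)): pr(n,sat&(h>lo)&(h<hi)&(Z<.12)&(Z>.06)&(X<-.06))
g=(Z>.135)&(Z<.158)&(X<-.06)&(X>-.13)&(abs(Y-.08)<.08); pr('rail',g)
m=(abs(Z-.104)<.003)&(X>-.06)&(X<-.0)&(hsv[...,1]<60); pr('deck',m)
```

```text
cap 5301 X [-0.1372 -0.1203 -0.0931] Y [-0.0652 -0.0485 -0.0322] Z [0.1873 0.2063 0.216 ]
yel 1216 X [-0.1091 -0.0964 -0.0852] Y [0.0166 0.0326 0.0492] Z [0.0716 0.0822 0.0914]
grn 1228 X [-0.109  -0.0964 -0.0854] Y [0.0862 0.1017 0.1192] Z [0.0713 0.0818 0.0909]
blu 1173 X [-0.1091 -0.0962 -0.0854] Y [-0.1212 -0.105  -0.089 ] Z [0.0716 0.0827 0.0919]
rail 4340 X [-0.1007 -0.0964 -0.0894] Y [0.0016 0.0809 0.1591] Z [0.1451 0.1518 0.1539]
deck 8564 X [-0.0351 -0.0197 -0.0004] Y [-0.1643  0.0401  0.1657] Z [0.1012 0.104  0.1058]
```

Call:
{"api": "jog_arm", "payload": {"motion": [[-0.6, 1.1, 0, 0.8, 0], [0, 0, 0, 0, 0], [0, 0, -3, 0, 0], [0, 0, -3, 0, 0], [0, 0, -1, 0, 0], [0, 0, 0, 0, 0]]}}

```text
t: 1.92
tcp_pos: [0.4979, 0.1816, 0.1858]
tool_rot: [0.735, 0.678, 0.003, -0.0]
force: [-1.1, -0.4, -0.2]
finger_gap: 1.004
```

```bash
python3 -c "
from h import *
go(-.112,-.0487,.168)"
```

```text
tcp [0.4979 0.1816 0.1858] stn [-0.1224 -0.0547] need cm [ 0.49 -1.1  -1.78] tooly deg -4.66 F [-1.1 -0.4 -0.2] gap 1.004 t 1.92 tilt [ 0.004  0.003 -1.   ]
```

Call:
{"api": "jog_arm", "payload": {"motion": [[0.25, -0.5, -0.8, -1, 0], [0, 0, 0, 0, 0], [0, 0, 0, 0, 0], [0, 0, 0, 0, 0]]}}

```text
t: 2.25
tcp_pos: [0.4993, 0.1799, 0.1783]
tool_rot: [0.739, 0.673, 0.003, -0.0]
force: [0.2, -0.8, 0.3]
finger_gap: 1.004
```

```bash
python3 -c "
from h import *
go(-.112,-.0487,.168)"
```

```text
tcp [0.4993 0.1799 0.1783] stn [-0.1209 -0.053 ] need cm [ 0.34 -0.92 -1.03] tooly deg -5.37 F [ 0.2 -0.8  0.3] gap 1.004 t 2.25 tilt [ 0.004  0.004 -1.   ]
```

Call:
{"api": "jog_arm", "payload": {"motion": [[0.35, -0.9, -0.9, 0, 0], [0.2, -0.5, -0.5, 0, 0], [0, 0, 0, 0, 0], [0, 0, 0, 0, 0]]}}

```text
t: 2.58
tcp_pos: [0.5073, 0.1644, 0.1651]
tool_rot: [0.739, 0.673, 0.005, 0.002]
force: [0.0, 1.0, -0.8]
finger_gap: 1.004
```

```bash
python3 -c "
from h import *
go(-.112,-.0487,.168)"
```

```text
tcp [0.5073 0.1644 0.1651] stn [-0.1062 -0.0436] need cm [-0.45  0.63  0.29] tooly deg -5.38 F [ 0.   1.  -0.8] gap 1.004 t 2.58 tilt [ 0.005  0.009 -1.   ]
```

Call:
{"api": "jog_arm", "payload": {"motion": [[-0.45, 0.6, 0.3, 0, 0], [-0.2, 0.2, 0.1, 0, 0], [0, 0, 0, 0, 0], [0, 0, 0, 0, 0]]}}

```text
t: 2.92
tcp_pos: [0.5004, 0.1726, 0.1698]
tool_rot: [0.74, 0.673, 0.005, 0.002]
force: [-0.3, 0.2, -0.2]
finger_gap: 1.002
```

```bash
python3 -c "
from h import *
go(-.112,-.0487,.168)"
```

```text
tcp [0.5004 0.1726 0.1698] stn [-0.1137 -0.0513] need cm [ 0.24 -0.19 -0.18] tooly deg -5.48 F [-0.3  0.2 -0.2] gap 1.002 t 2.92 tilt [ 0.006  0.009 -1.   ]
```

Good. Close gently.

Call:
{"api": "jog_arm", "payload": {"motion": [[0.24, -0.15, -0.2, 0, 60], [0.1, 0, 0, 0, 100], [0, 0, 0, 0, 130], [0, 0, 0, 0, 160], [0, 0, 0, 0, 180], [0, 0, 0, 0, 200], [0, 0, 0, 0, 200], [0, 0, 0, 0, 200], [0, 0, 0, 0, 200], [0, 0, 0, 0, 200]], "squeeze": 20}}

```text
t: 3.75
tcp_pos: [0.504, 0.1715, 0.1681]
tool_rot: [0.74, 0.673, 0.006, 0.002]
force: [-0.2, -0.0, -0.0]
finger_gap: 0.414
```

```bash
python3 -c "
from h import *
go(-.112,-.0487,.168)
grab('wrist','wrist2')"
```

```text
tcp [0.504  0.1715 0.1681] stn [-0.113  -0.0476] need cm [-0.12 -0.09 -0.01] tooly deg -5.44 F [-0.2 -0.  -0. ] gap 0.414 t 3.75 tilt [ 0.006  0.01  -1.   ]
```

View pics/wrist2.png

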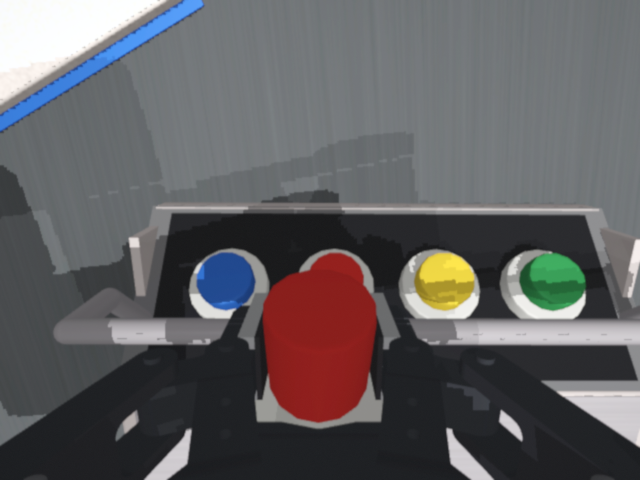

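Call:
{"api": "jog_arm", "payload": {"motion": [[-0.06, -0.57, 0.82, 0, 200], [-0.06, -0.57, 0.82, 0, 200], [-0.06, -0.6, 0.8, 0, 200], [-0.07, -0.7, 0.7, 0, 200], [-0.07, -0.7, 0.7, 0, 200], [0, 0, 0, 0, 200], [0, 0, 0, 0, 200]]}}

```text
t: 4.38
tcp_pos: [0.4991, 0.1363, 0.2097]
tool_rot: [0.74, 0.672, 0.005, 0.001]
force: [-0.2, 0.3, -4.2]
finger_gap: 0.42
```

```bash
cat >> h.py <<'E'
def arc(phi):
    s=sense(); q=np.asarray(s['tcp_pos'])[:2]-O; g=np.array([q@xd-.035, s['tcp_pos'][2]+.0225-.104])
    print('radius',np.hypot(*g).round(4),'phi',np.degrees(np.arctan2(g[1],g[0])).round(1))
    a=np.radians(phi); go(.035+.171*np.cos(a),-.0487,.104-.0225+.171*np.sin(a))
E
python3 -c "
from h import *
arc(130)
grab('scene','scene2')"
```

```text
radius 0.1705 phi 131.3
tcp [0.4991 0.1363 0.2097] stn [-0.0774 -0.0489] need cm [-0.   -0.25  0.28] tooly deg -5.53 F [-0.2  0.3 -4.2] gap 0.42 t 4.38 tilt [ 0.006  0.008 -1.   ]
```

View pics/scene2.png

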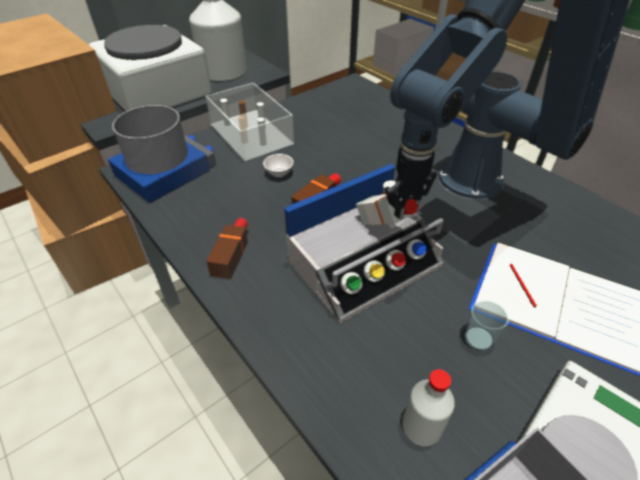

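```bash
python3 -c "
from h import *
im=cv2.imread('pics/scene2.png')[150:310,280:460]; cv2.imwrite('pics/scene2_c.png',cv2.resize(im,None,fx=4,fy=4,interpolation=cv2.INTER_CUBIC))"
```

```text
(no output)
```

View pics/scene2_c.png

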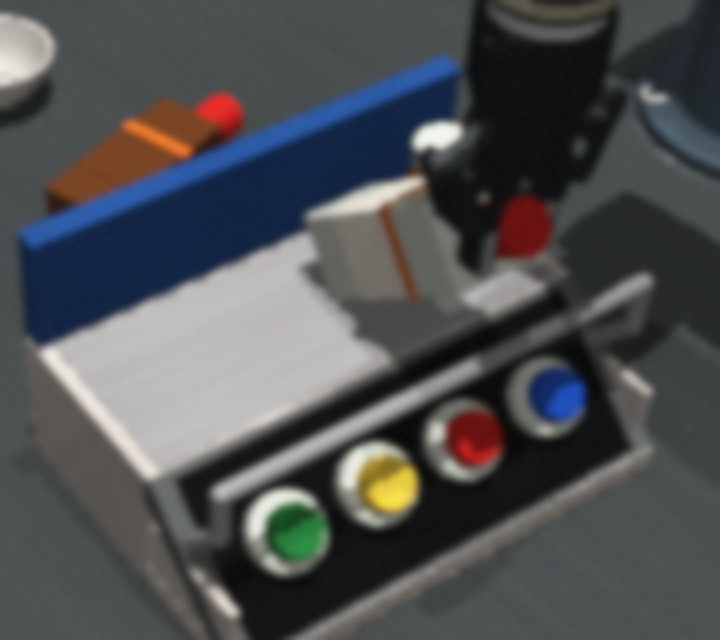

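Call:
{"api": "jog_arm", "payload": {"motion": [[-0.07, -0.75, 0.65, 0, 200], [-0.08, -0.8, 0.58, 0, 200], [-0.08, -0.82, 0.52, 0, 200], [-0.09, -0.88, 0.45, 0, 200], [-0.09, -0.9, 0.38, 0, 200], [0, 0, 0, 0, 200], [0, 0, 0, 0, 200]]}}

```text
t: 5.02
tcp_pos: [0.4939, 0.0911, 0.2377]
tool_rot: [0.741, 0.672, 0.005, -0.0]
force: [0.3, 1.9, -2.2]
finger_gap: 0.416
```

```bash
python3 -c "
from h import *
arc(105)
grab('scene','scene3')
im=cv2.imread('pics/scene3.png')[130:310,280:460]; cv2.imwrite('pics/scene3_c.png',cv2.resize(im,None,fx=3.3,fy=3.3,interpolation=cv2.INTER_CUBIC))"
```

```text
radius 0.17 phi 113.2
tcp [0.4939 0.0911 0.2377] stn [-0.032  -0.0495] need cm [-0.14 -2.27  0.9 ] tooly deg -5.56 F [ 0.3  1.9 -2.2] gap 0.416 t 5.02 tilt [ 0.008  0.006 -1.   ]
```

View pics/scene3_c.png

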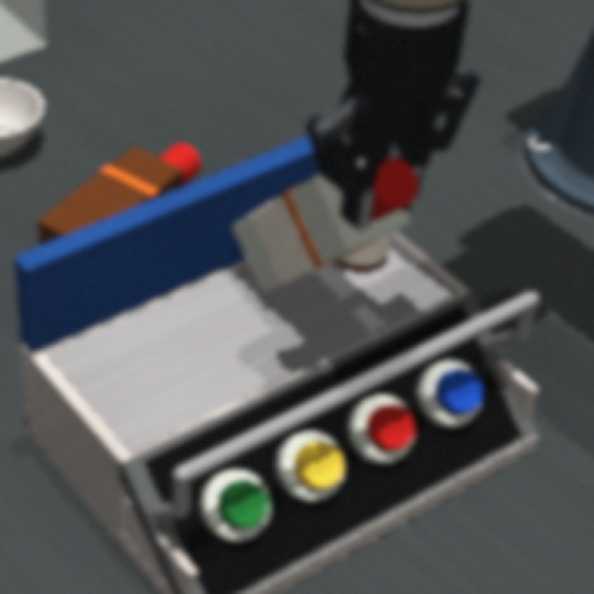

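```bash
cat >> h.py <<'E'
def cloud(s):
    K=np.asarray(s['intrinsics']); A=att(s); v,u=np.mgrid[0:480,0:640]; d=np.asarray(s['depth'])
    P=np.stack([(u-K[0,2])/K[0,0]*d,(v-K[1,2])/K[1,1]*d,d],-1)@A.T+np.asarray(s['eye'])
    return (P[...,:2]-O)@xd,(P[...,:2]-O)@yd,P[...,2],cv2.cvtColor(np.asarray(s['img']),cv2.COLOR_RGB2HSV),d
E
python3 - <<'E'
from h import *
s=dict(np.load('scene3.npz')); X,Y,Z,hsv,d=cloud(s)
m=(d>0)&(X>-.12)&(X<.097)&(Z>.11)&(Z<.30)&(abs(Y+.02)<.006)
print(m.sum()); q=np.c_[X[m],Z[m]].astype(np.float32)*1000
print(cv2.minAreaRect(q), cv2.boxPoints(cv2.minAreaRect(q)).round())
img=np.full((300,330,3),255,np.uint8)
for (x,z),c in zip(q,s['img'][m]): cv2.circle(img,(int(x+150),int(300-z)),1,c[::-1].tolist(),-1)
cv2.imwrite('pics/side3.png',cv2.resize(img,None,fx=2,fy=2))
E
```

```text
929
((13.731666564941406, 191.24789428710938), (170.115966796875, 184.8971405029297), 68.9638442993164) [[-103.  145.]
 [  69.   79.]
 [ 131.  237.]
 [ -42.  304.]]
```

View pics/side3.png

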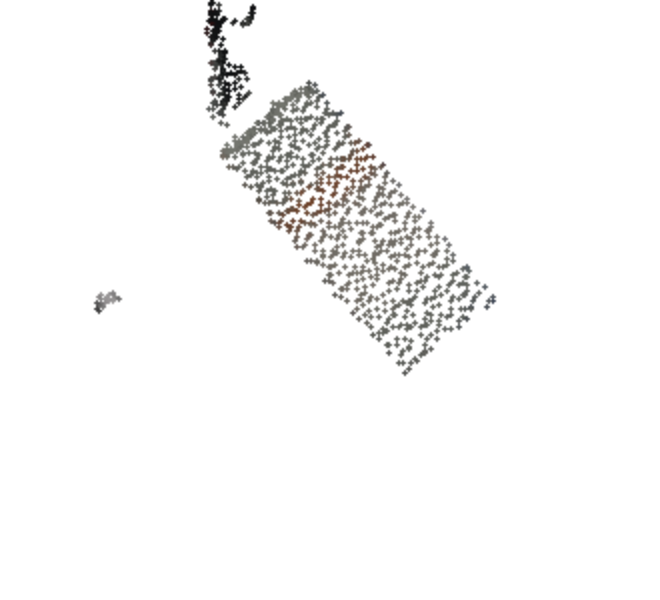

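The side view shows the bottle 39° from upright. Its back base corner is touching the wall at (97,151) mm and its front edge is about 9 mm above the deck. I'll keep moving so that the corner slides down the wall.

Call:
{"api": "jog_arm", "payload": {"motion": [[-0.07, -0.7, 0.25, 0, 200], [-0.07, -0.7, 0.25, 0, 200], [-0.08, -0.8, 0.25, 0, 200], [-0.08, -0.8, 0.2, 0, 200], [0, 0, 0, 0, 200], [0, 0, 0, 0, 200]]}}

```text
t: 5.57
tcp_pos: [0.4901, 0.0593, 0.2478]
tool_rot: [0.74, 0.672, 0.005, -0.001]
force: [0.2, 1.4, -1.9]
finger_gap: 0.415
```

```bash
cat >> h.py <<'E'
def side(tag):
    s=grab('scene',tag); X,Y,Z,hsv,d=cloud(s)
    m=(d>0)&(X>-.12)&(X<.099)&(Z>.106)&(Z<.33)&(abs(Y+.02)<.007); q=np.c_[X[m],Z[m]]*1000
    img=np.full((300,330,3),255,np.uint8)
    for (x,z),c in zip(q,s['img'][m]): cv2.circle(img,(int(x+150),int(350-z)),1,c[::-1].tolist(),-1)
    cv2.line(img,(250,350-104),(115,350-104),(255,0,0),1); cv2.line(img,(250,350-104),(250,350-194),(255,0,0),1)
    cv2.imwrite(f'pics/{tag}_side.png',cv2.resize(img,None,fx=2,fy=2))
    im=cv2.imread(f'pics/{tag}.png')[110:310,280:460]; cv2.imwrite(f'pics/{tag}_c.png',cv2.resize(im,None,fx=3,fy=3,interpolation=cv2.INTER_CUBIC))
E
python3 -c "
from h import *
side('s4'); go(.0123,-.0487,.2525)"
```

```text
tcp [0.4901 0.0594 0.2477] stn [-0.0001 -0.0501] need cm [ 0.02 -1.24  0.48] tooly deg -5.52 F [ 0.6  2.3 -2.9] gap 0.416 t 5.62 tilt [ 0.009  0.005 -1.   ]
```

View pics/s4_side.png

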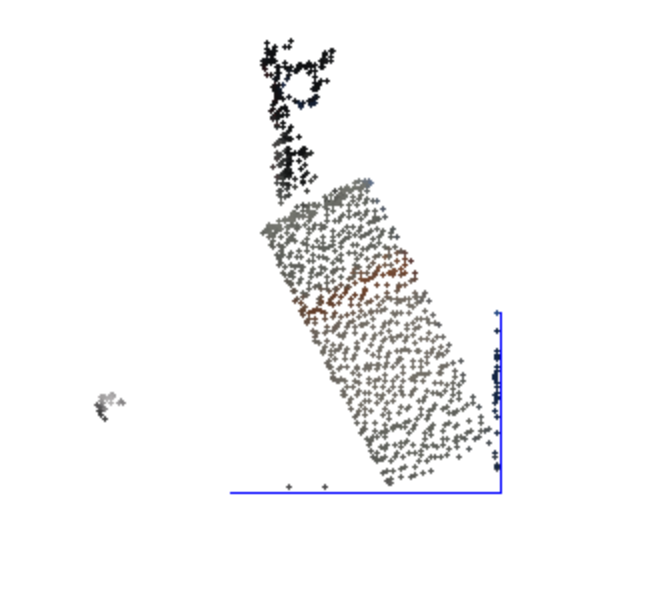

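Call:
{"api": "jog_arm", "payload": {"motion": [[-0.08, -0.8, 0.2, 0, 200], [-0.08, -0.8, 0.15, 0, 200], [-0.08, -0.8, 0.1, 0, 200], [-0.09, -0.9, 0.05, 0, 200], [-0.09, -0.9, 0, 0, 200], [0, 0, 0, 0, 200], [0, 0, 0, 0, 200]]}}

```text
t: 6.2
tcp_pos: [0.4851, 0.0128, 0.2532]
tool_rot: [0.74, 0.672, 0.005, -0.002]
force: [0.7, 0.9, -2.9]
finger_gap: 0.418
```

```bash
python3 -c "
from h import *
side('s5'); go(.066,-.0487,.250)"
```

```text
tcp [0.4851 0.0128 0.2532] stn [ 0.0468 -0.0505] need cm [-0.02 -1.92 -0.32] tooly deg -5.47 F [ 0.4  1.7 -3.2] gap 0.413 t 6.25 tilt [ 0.009  0.004 -1.   ]
```

View pics/s5_side.png

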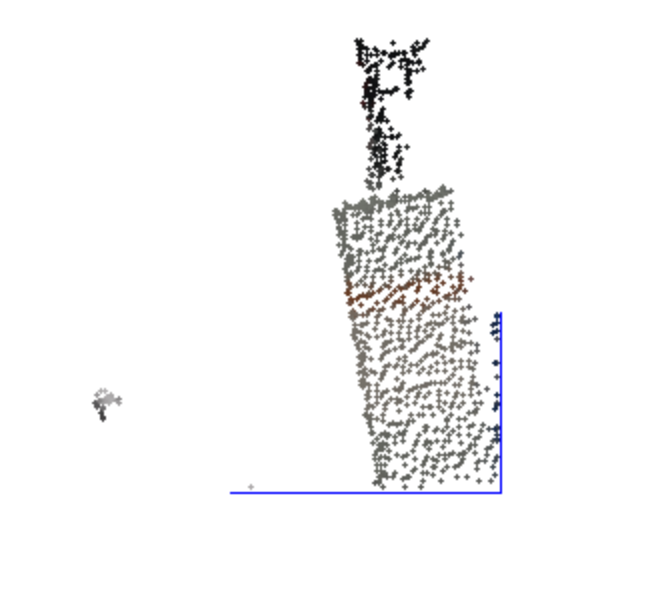

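Call:
{"api": "jog_arm", "payload": {"motion": [[-0.07, -0.7, 0, 0, 200], [-0.07, -0.7, 0, 0, 200], [-0.06, -0.6, -0.1, 0, 200], [0, -0.1, -0.2, 0, 200], [0, 0, 0, 0, 200], [0, 0, 0, 0, 200]]}}

```text
t: 6.75
tcp_pos: [0.4829, -0.0108, 0.2509]
tool_rot: [0.74, 0.673, 0.004, -0.001]
force: [-0.4, 2.1, -3.0]
finger_gap: 0.413
```

```bash
python3 -c "
from h import *
side('s6'); go(.068,-.0487,.250)"
```

```text
tcp [ 0.4829 -0.0108  0.2508] stn [ 0.0705 -0.0503] need cm [ 0.19  0.23 -0.08] tooly deg -5.4 F [-0.3  0.9 -1.6] gap 0.419 t 6.8 tilt [ 0.008  0.004 -1.   ]
```

View pics/s6_side.png

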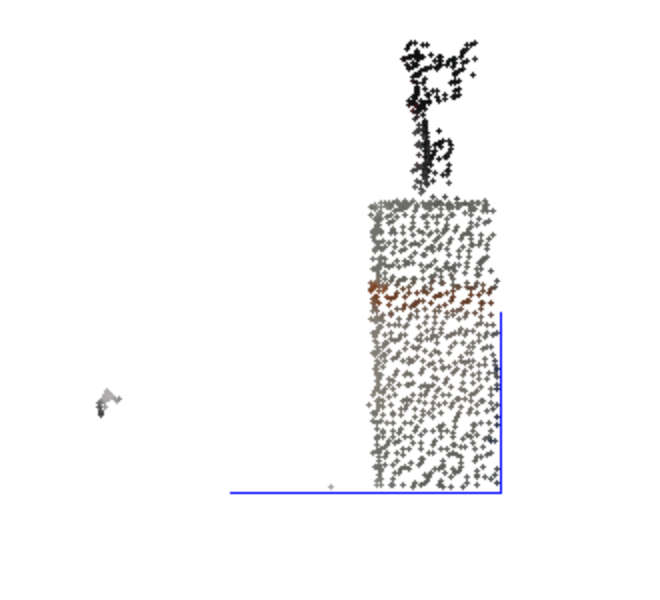

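Call:
{"api": "jog_arm", "payload": {"motion": [[0, 0, -0.15, 0, 200], [0, 0, -0.1, 0, 200], [0, 0, 0, 0, 200], [0, 0, 0, 0, 200]]}}

```text
t: 7.13
tcp_pos: [0.483, -0.0116, 0.2506]
tool_rot: [0.739, 0.673, 0.003, 0.0]
force: [-0.4, 1.1, -1.6]
finger_gap: 0.412
```

```bash
python3 -c "
from h import *
go(.068,-.0487,.250)"
```

```text
tcp [ 0.483  -0.0116  0.2506] stn [ 0.0713 -0.0501] need cm [ 0.17  0.31 -0.06] tooly deg -5.33 F [-0.4  1.1 -1.6] gap 0.412 t 7.13 tilt [ 0.005  0.005 -1.   ]
```

Call:
{"api": "jog_arm", "payload": {"motion": [[0, 0, -0.15, 0, 130], [0, 0, 0, 0, 110], [0, 0, 0, 0, 90], [0, 0, 0, 0, 60], [0, 0, 0, 0, 30], [0, 0, 0, 0, 0], [0, 0, 0, 0, 0], [0, 0, 0, 0, 0]]}}

```text
t: 7.8
tcp_pos: [0.4853, -0.0138, 0.2496]
tool_rot: [0.738, 0.674, 0.003, 0.004]
force: [0.6, 0.1, -0.8]
finger_gap: 0.998
```

Call:
{"api": "jog_arm", "payload": {"motion": [[0, 0, 1, 0, 0], [0, 0, 2, 0, 0], [0, 0, 2, 0, 0], [0, 0, 2, 0, 0], [0, 0, 2, 0, 0], [0, 0, 0, 0, 0], [0, 0, 0, 0, 0]]}}

```text
t: 8.38
tcp_pos: [0.4833, -0.0135, 0.3418]
tool_rot: [0.738, 0.674, 0.002, 0.002]
force: [-0.1, -0.2, -0.1]
finger_gap: 1.001
```

```bash
python3 -c "
from h import *
side('s7'); go(-.1,-.105,.3)"
```

```text
tcp [ 0.4835 -0.0136  0.3419] stn [ 0.0732 -0.0494] need cm [-3.8  17.79 -4.19] tooly deg -5.18 F [0.8 0.1 0.4] gap 1.001 t 8.43 tilt [-0.     0.006 -1.   ]
```

View pics/s7_side.png

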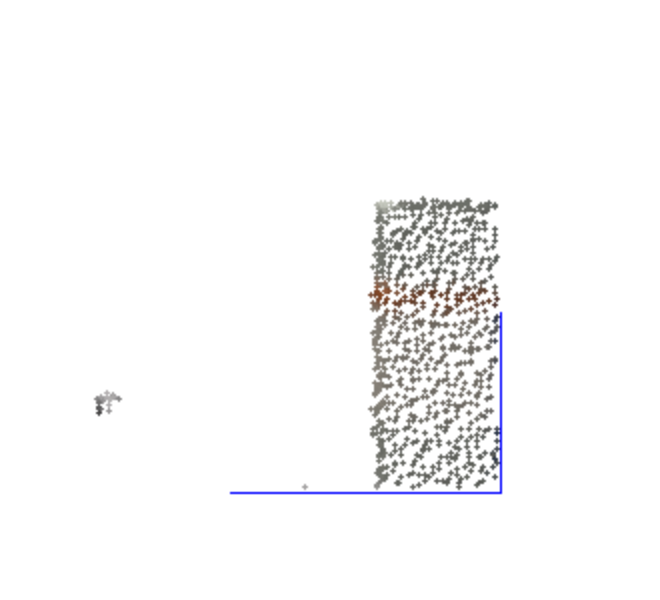

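View pics/s7_c.png

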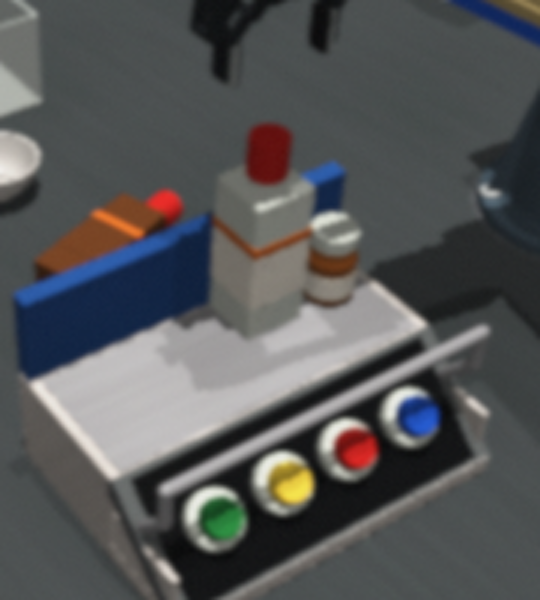

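Run:
```python
from h import *
st()
s=grab('top','top8'); grab('wrist','wrist8')
```

```text
t 8.4333 tcp [ 0.4835 -0.0136  0.3419] rot [0.738 0.674 0.002 0.002] F [0.77 0.05 0.42] gap 1.0007934156084117 q [-2.600e-01  2.050e-01  1.626e+00  1.000e-03  1.304e+00 -1.700e-01]
```

View pics/top8.png

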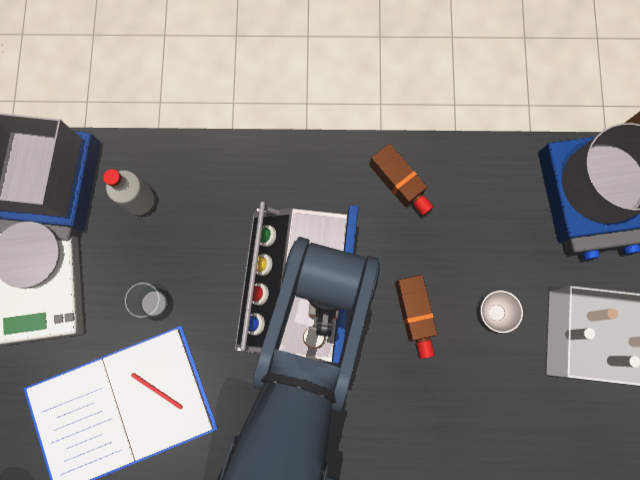

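View pics/s7.png

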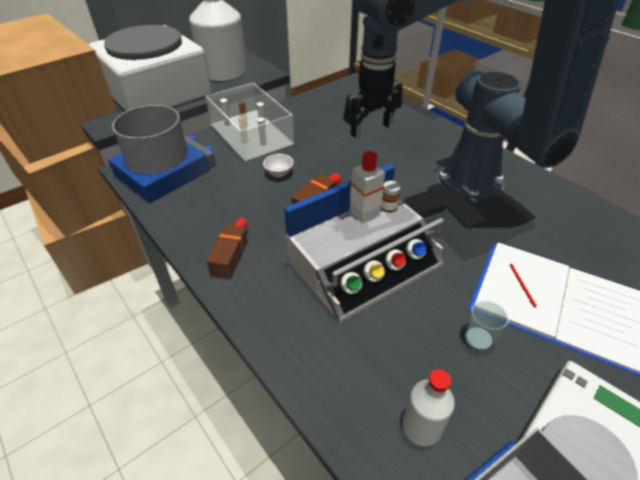

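Call:
{"api": "jog_arm", "payload": {"motion": [[-0.3, 1.5, 0, 3, 150], [-0.5, 2.5, 0, 7, 150], [-0.5, 2.5, 0, 7, 150], [-0.5, 2.5, 0, 7, 150], [-0.5, 2.5, -0.5, 7, 150], [-0.5, 2, -1, 7, 150], [-0.3, 1.5, -1, 7, 150], [-0.2, 1, -1, 7, 150], [0, 0, -1, 7, 150], [0, 0, -1, 7, 150]]}}

```text
t: 9.37
tcp_pos: [0.4424, 0.1527, 0.2725]
tool_rot: [0.239, 0.971, -0.004, -0.006]
force: [0.3, -0.1, 0.7]
finger_gap: 0.411
```

Call:
{"api": "jog_arm", "payload": {"motion": [[0, 0, 0, 7, 150], [0, 0, 0, 7, 150], [0, 0, 0, 6, 150], [0, 0, 0, 0, 150], [0, 0, 0, 0, 150]]}}

```text
t: 9.78
tcp_pos: [0.4355, 0.153, 0.263]
tool_rot: [0.062, 0.998, -0.008, -0.016]
force: [0.4, -0.5, 0.2]
finger_gap: 0.409
```

```bash
python3 -c "
from h import *
go(-.1033,-.105,.2)
st()"
```

```text
tcp [0.4355 0.153  0.263 ] stn [-0.0877 -0.1139] need cm [ 1.04  1.46 -6.3 ] tooly deg 82.95 F [ 0.4 -0.5  0.2] gap 0.409 t 9.78 tilt [ 0.03  -0.018 -0.999]
t 9.7833 tcp [0.4355 0.153  0.263 ] rot [ 0.062  0.998 -0.008 -0.016] F [ 0.41 -0.53  0.22] gap 0.40897142779782986 q [ 0.102  0.279  1.765 -0.012  1.131 -1.34 ]
```

Call:
{"api": "jog_arm", "payload": {"motion": [[0.5, 0.7, -2, 1, 150], [0.5, 0.7, -2, 0.3, 150], [0, 0, -1, 0, 150], [0, 0, 0, 0, 150], [0, 0, 0, 0, 150]]}}

```text
t: 10.2
tcp_pos: [0.4454, 0.167, 0.2098]
tool_rot: [0.057, 0.998, -0.009, -0.016]
force: [0.8, -0.1, 1.0]
finger_gap: 0.409
```

```bash
python3 -c "
from h import *
go(-.1033,-.105,.165)
grab('wrist','wrist9');side('s9')"
```

```text
tcp [0.4454 0.167  0.2098] stn [-0.1027 -0.1054] need cm [ 0.05  0.06 -4.48] tooly deg 83.54 F [ 0.8 -0.1  1. ] gap 0.409 t 10.2 tilt [ 0.031 -0.019 -0.999]
```

View pics/wrist9.png

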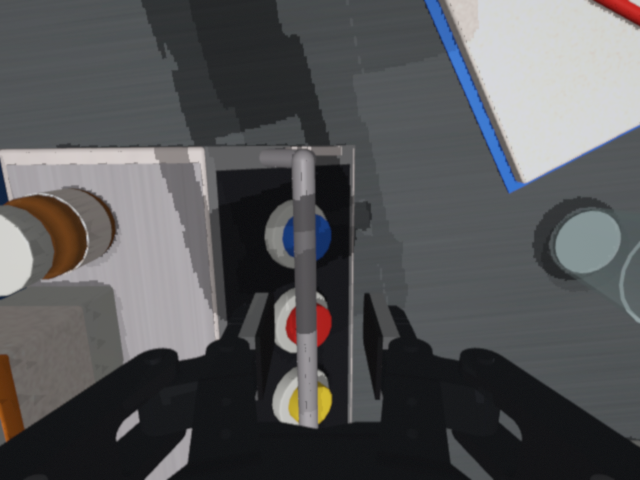

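View pics/s9_c.png

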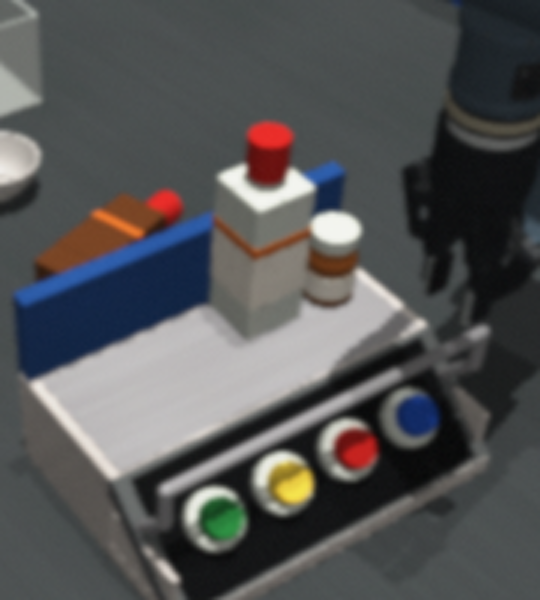

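Call:
{"api": "jog_arm", "payload": {"motion": [[0, 0.05, -2, 0.5, 150], [0, 0, -2, 0.5, 150], [0, 0, -2, 0, 150], [0, 0, -1.5, 0, 150], [0, 0, 0, 0, 150], [0, 0, 0, 0, 150]]}}

```text
t: 10.8
tcp_pos: [0.451, 0.1675, 0.1394]
tool_rot: [0.05, 0.999, -0.007, -0.007]
force: [0.2, -0.8, -0.0]
finger_gap: 0.414
```

```bash
python3 -c "
from h import *
go(-.1033,-.105,.095)
grab('wrist','wrist10');side('s10')"
```

```text
tcp [0.451  0.1675 0.1394] stn [-0.1037 -0.0999] need cm [-0.51  0.01 -4.44] tooly deg 84.31 F [ 0.2 -0.8 -0. ] gap 0.414 t 10.8 tilt [ 0.014 -0.015 -1.   ]
```

View pics/wrist10.png

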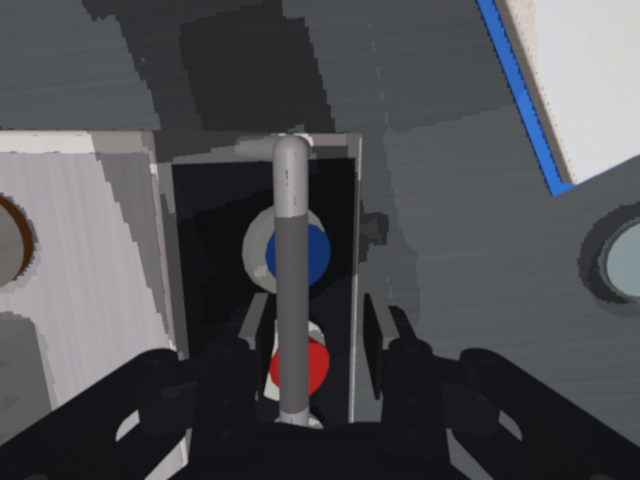

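View pics/s10_c.png

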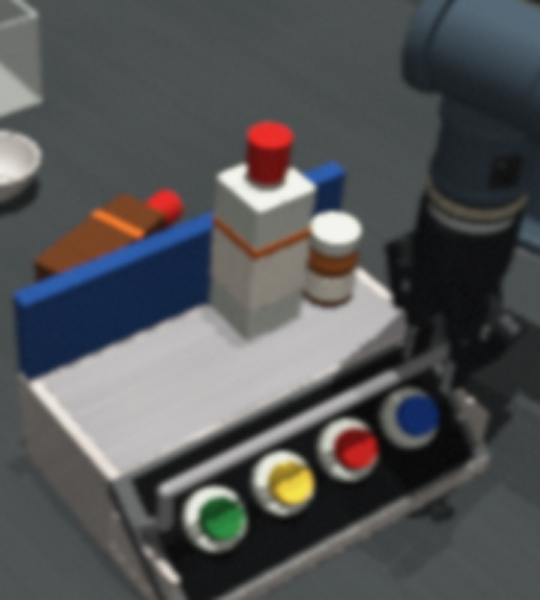

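Call:
{"api": "jog_arm", "payload": {"motion": [[-0.5, 0.1, -1, 0, 150], [-0.2, 0, -1, 0, 150], [0, 0, -1, 0, 150], [0, 0, -0.3, 0, 150], [0, 0, 0, 0, 150], [0, 0, 0, 0, 150]]}}

```text
t: 11.4
tcp_pos: [0.4498, 0.169, 0.1134]
tool_rot: [0.05, 0.999, -0.006, 0.001]
force: [-0.5, -0.5, -0.8]
finger_gap: 0.413
```

```bash
python3 -c "
from h import *
go(-.1033,-.105,.095)
grab('wrist','wrist11')"
```

```text
tcp [0.4498 0.169  0.1134] stn [-0.1051 -0.1013] need cm [-0.39 -0.14 -1.84] tooly deg 84.28 F [-0.5 -0.5 -0.8] gap 0.413 t 11.4 tilt [-0.003 -0.012 -1.   ]
```

View pics/wrist11.png

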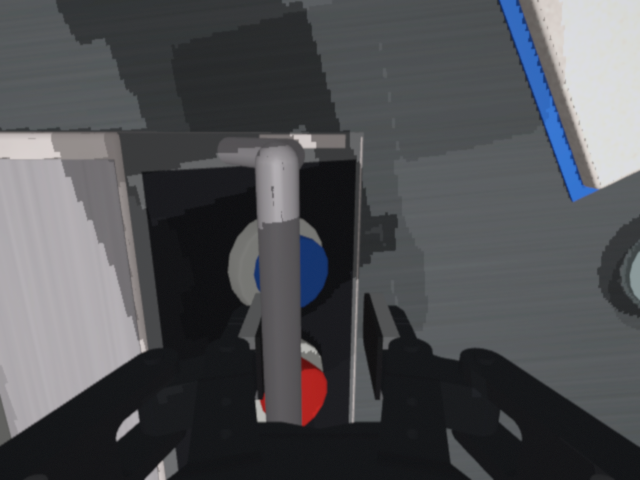

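Call:
{"api": "jog_arm", "payload": {"motion": [[-0.4, -0.5, 0, 0, 150], [-0.2, -0.2, 0, 0, 150], [0, 0, -0.4, 0, 150], [0, 0, -0.2, 0, 150], [0, 0, 0, 0, 150]]}}

```text
t: 11.87
tcp_pos: [0.445, 0.1616, 0.1093]
tool_rot: [0.05, 0.999, -0.005, 0.004]
force: [1.0, 0.4, -0.7]
finger_gap: 0.408
```

```bash
python3 -c "
from h import *
go(-.1005,-.105,.09)
grab('wrist','wrist12')"
```

```text
tcp [0.445  0.1616 0.1093] stn [-0.0972 -0.1053] need cm [ 0.06  0.32 -1.93] tooly deg 84.24 F [ 1.   0.4 -0.7] gap 0.408 t 11.87 tilt [-0.009 -0.01  -1.   ]
```

View pics/wrist12.png

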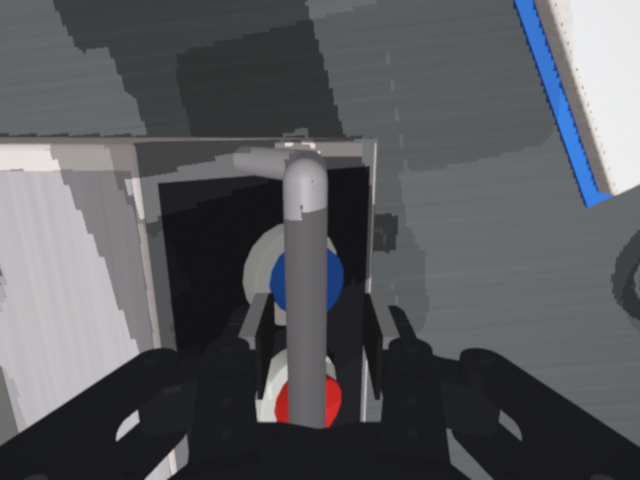

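Run:
```python
from h import *
s=dict(np.load('wrist12.npz')); K=s['intrinsics']; A=att(s)
def pj(p): c=A.T@(np.asarray(p)-s['eye']); q=K@c; return (q[:2]/q[2]).round(),c[2].round(3)
t=np.array([.445,.1616,.1093]); print('tcp',pj(t)); print('key',pj(W(-.095,-.105,.082)),'rail',pj(W(-.095,-.105,.147)), 'red',pj(W(-.095,-.035,.082)))
X,Y,Z,hsv,d=cloud(s)
for u,v in((331,285),(306,240),(305,290),(306,330),(320,400),(265,320),(262,270),(246,270)): print(u,v,X[v,u].round(4),Y[v,u].round(4),Z[v,u].round(4))
h=hsv[...,0]; m=(hsv[...,1]>150)&(h>100)&(h<125)&(Z>.06)&(Z<.12)&(X<-.06)
print(np.percentile(X[m],[1,50,99]),np.percentile(Y[m],[1,50,99]),np.percentile(Z[m],[1,99]))
m=(Z>.135)&(Z<.158)&(X<-.08)&(X>-.11)&(Y>-.15)&(Y<-.07); print(np.percentile(X[m],[1,50,99]))
```

```text
tcp (array([317., 313.]), np.float64(0.156))
key (array([313., 287.]), np.float64(0.183)) rail (array([308., 369.]), np.float64(0.12)) red (array([313., 412.]), np.float64(0.202))
331 285 -0.1037 -0.1039 0.0768
306 240 -0.095 -0.1481 0.1534
305 290 -0.0946 -0.1337 0.1527
306 330 -0.0948 -0.1218 0.1533
320 400 -0.0988 -0.097 0.1512
265 320 -0.0805 -0.1155 0.1352
262 270 -0.0991 -0.1759 0.2515
246 270 -0.064 -0.113 0.081
[-0.10926071 -0.10229927 -0.07583568] [-0.11993494 -0.10807584 -0.09267953] [0.07086497 0.09157396]
[-0.10035028 -0.09439402 -0.0803138 ]
```

Call:
{"api": "jog_arm", "payload": {"motion": [[0.05, 0.4, 0, 0, 150], [0.03, 0.2, -0.3, 0, 150], [0, 0, -0.5, 0, 150], [0, 0, -0.3, 0, 150], [0, 0, 0, 0, 150]]}}

```text
t: 12.33
tcp_pos: [0.4465, 0.1688, 0.0972]
tool_rot: [0.05, 0.999, -0.005, 0.004]
force: [0.4, -0.1, -0.3]
finger_gap: 0.41
```

```bash
python3 -c "
from h import *
go(-.102,-.106,.09)"
```

```text
tcp [0.4465 0.1688 0.0972] stn [-0.1045 -0.1045] need cm [-0.18 -0.24 -0.72] tooly deg 84.27 F [ 0.4 -0.1 -0.3] gap 0.41 t 12.33 tilt [-0.009 -0.009 -1.   ]
```

Call:
{"api": "jog_arm", "payload": {"motion": [[-0.1, -0.2, -0.2, 0, 150], [-0.05, -0.1, -0.2, 0, 150], [0, 0, -0.2, 0, 150], [0, 0, 0, 0, 150]]}}

```text
t: 12.67
tcp_pos: [0.4449, 0.165, 0.0905]
tool_rot: [0.049, 0.999, -0.006, 0.004]
force: [-0.3, -1.2, 3.4]
finger_gap: 0.415
```

```bash
python3 -c "
from h import *
go(-.102,-.106,.085)"
```

```text
tcp [0.4449 0.165  0.0905] stn [-0.1006 -0.1057] need cm [-0.02  0.14 -0.55] tooly deg 84.34 F [-0.3 -1.2  3.4] gap 0.415 t 12.67 tilt [-0.009 -0.011 -1.   ]
```

Call:
{"api": "jog_arm", "payload": {"motion": [[0, -0.15, -0.2, 0, 150], [0, -0.15, -0.2, 0, 150], [0, 0, 0, 0, 150]]}}

```text
t: 12.92
tcp_pos: [0.4448, 0.162, 0.0871]
tool_rot: [0.05, 0.999, -0.005, 0.004]
force: [-1.0, 1.8, 6.4]
finger_gap: 0.419
```

```bash
python3 -c "
from h import *
go(-.097,-.106,.0835); side('s13'); grab('wrist','wrist13')"
```

```text
tcp [0.4448 0.162  0.0871] stn [-0.0976 -0.1056] need cm [-0.05 -0.05 -0.36] tooly deg 84.27 F [-1.   1.8  6.4] gap 0.419 t 12.92 tilt [-0.009 -0.01  -1.   ]
```

View pics/wrist13.png

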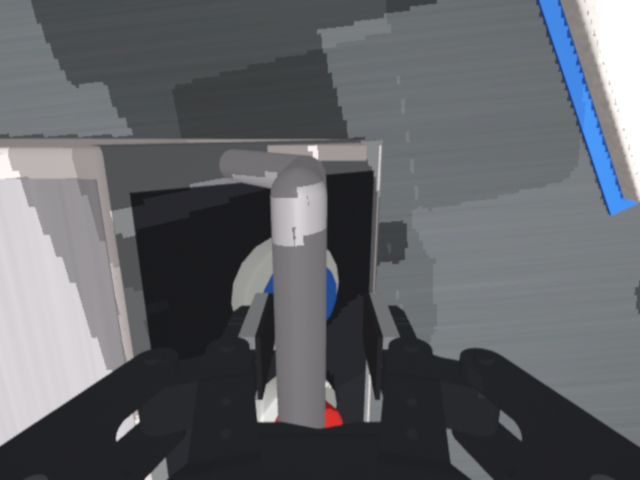

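View pics/s13_c.png

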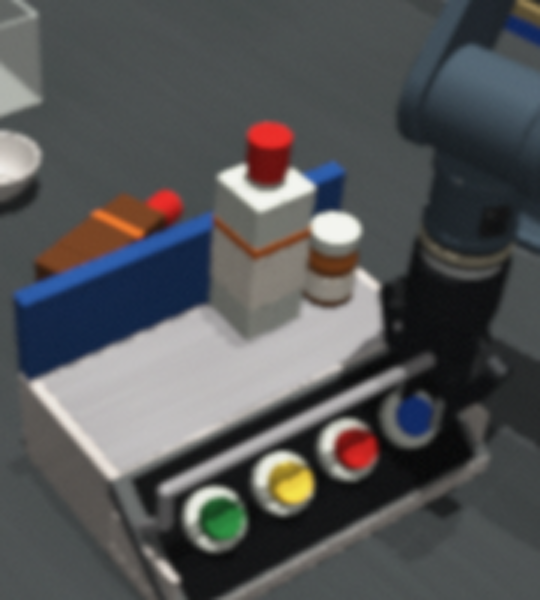

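```bash
cat >> h.py <<'E'
def keys(tag):
    s=dict(np.load(tag+'.npz')); X,Y,Z,hsv,d=cloud(s); n=-.643*X+.766*Z; h=hsv[...,0]
    for nm,lo,hi in (('red',0,5),('yel',22,32),('grn',60,85),('blu',100,125)):
        m=(hsv[...,1]>140)&(h>=lo)&(h<=hi)&(Z>.055)&(Z<.11)&(X<-.06)&(X>-.13)&(d>0)
        if m.sum()>5: print(nm,m.sum(),'n mm',np.round(np.median(n[m])*1000,1),np.percentile(n[m]*1000,[20,80]).round(1))
def F():
    s=sense(); f=np.asarray(s['force']); print('axial',round(-.643*(f[:2]@xd)+.766*f[2],2))
E
python3 -c "
from h import *
for t in ('scene0','s7','s9','s10','s13'): print(t); keys(t)
F()"
```

```text
scene0
red 152 n mm 123.3 [120.5 124.9]
yel 150 n mm 123.2 [121.  124.9]
grn 115 n mm 124.2 [122.5 125.4]
blu 135 n mm 123.2 [120.7 125.1]
s7
red 145 n mm 122.6 [120.7 124.3]
yel 151 n mm 123.4 [121.4 125. ]
grn 117 n mm 123.6 [122.2 125.3]
blu 137 n mm 123.4 [121.3 125. ]
s9
red 143 n mm 122.9 [121.  124.7]
yel 153 n mm 123.2 [121.  124.8]
grn 114 n mm 124.0 [122.3 125.4]
blu 139 n mm 123.3 [121.2 124.9]
s10
red 143 n mm 123.0 [120.6 124.6]
yel 151 n mm 123.2 [121.3 124.8]
grn 118 n mm 123.7 [122.2 125.3]
blu 134 n mm 123.4 [121.2 124.9]
s13
red 143 n mm 123.4 [120.9 125.2]
yel 152 n mm 123.3 [121.1 125. ]
grn 117 n mm 123.8 [122.1 125. ]
blu 108 n mm 117.8 [116.4 119.6]
axial 4.89
```

Call:
{"api": "jog_arm", "payload": {"motion": [[0, -0.15, -0.2, 0, 150], [0, -0.1, -0.15, 0, 150], [0, 0, 0, 0, 150], [0, 0, 0, 0, 150]]}}

```text
t: 13.35
tcp_pos: [0.4447, 0.1604, 0.0853]
tool_rot: [0.051, 0.999, -0.004, 0.005]
force: [-1.2, 1.9, 6.3]
finger_gap: 0.409
```

```bash
python3 -c "
from h import *
F();go(-.097,-.106,.0835); side('s14');keys('s14');F()"
```

```text
axial 5.95
tcp [0.4447 0.1604 0.0853] stn [-0.096  -0.1055] need cm [-0.04  0.11 -0.18] tooly deg 84.15 F [-1.2  1.9  6.3] gap 0.409 t 13.35 tilt [-0.011 -0.007 -1.   ]
red 145 n mm 123.0 [121.  124.8]
yel 152 n mm 123.2 [121.4 125.1]
grn 117 n mm 123.5 [122.  125.4]
blu 102 n mm 115.5 [113.8 117.6]
axial 6.28
```

Call:
{"api": "jog_arm", "payload": {"motion": [[0, -0.1, -0.15, 0, 150], [0, 0, 0, 0, 150], [0, 0, 0, 0, 150]]}}

```text
t: 13.65
tcp_pos: [0.4447, 0.1603, 0.0852]
tool_rot: [0.052, 0.999, -0.003, 0.006]
force: [-1.6, 0.6, 6.9]
finger_gap: 0.413
```

```bash
python3 -c "
from h import *
F();go(-.097,-.106,.0835); side('s15');keys('s15');F()"
```

```text
axial 5.6
tcp [0.4447 0.1603 0.0852] stn [-0.0959 -0.1054] need cm [-0.05  0.12 -0.17] tooly deg 84.06 F [-1.6  0.6  6.9] gap 0.413 t 13.65 tilt [-0.012 -0.005 -1.   ]
red 143 n mm 123.1 [120.9 125. ]
yel 150 n mm 123.1 [121.3 124.8]
grn 119 n mm 123.8 [122.  125.3]
blu 100 n mm 115.2 [113.6 117. ]
axial 5.8
```

Call:
{"api": "jog_arm", "payload": {"motion": [[0, -0.12, -0.2, 0, 150], [0, -0.1, -0.15, 0, 150], [0, 0, 0, 0, 150], [0, 0, 0, 0, 150]]}}

```text
t: 14.03
tcp_pos: [0.4448, 0.1601, 0.0851]
tool_rot: [0.053, 0.999, -0.001, 0.007]
force: [-1.4, 2.7, 7.3]
finger_gap: 0.412
```

```bash
python3 -c "
from h import *
F();go(-.097,-.106,.0835); side('s16');keys('s16');F()"
```

```text
axial 7.24
tcp [0.4448 0.1601 0.0851] stn [-0.0957 -0.1054] need cm [-0.05  0.13 -0.16] tooly deg 83.87 F [-1.4  2.7  7.3] gap 0.412 t 14.03 tilt [-0.015 -0.001 -1.   ]
red 146 n mm 123.5 [121.3 125.3]
yel 152 n mm 122.9 [120.9 124.9]
grn 116 n mm 123.6 [122.1 125.2]
blu 100 n mm 115.1 [113.8 116.9]
axial 5.1
```

Call:
{"api": "jog_arm", "payload": {"motion": [[0, -0.2, -0.25, 0, 150], [0, -0.2, -0.25, 0, 150]]}}

```text
t: 14.25
tcp_pos: [0.445, 0.1587, 0.0834]
tool_rot: [0.055, 0.998, 0.002, 0.009]
force: [-7.6, 13.8, 42.9]
finger_gap: 0.413
```

```bash
python3 -c "
from h import *
F();go(-.097,-.106,.0835); side('s17');keys('s17');F();go(-.097,-.106,.0835)"
```

```text
axial 41.18
tcp [0.445  0.1587 0.0834] stn [-0.0943 -0.105 ] need cm [-0.07  0.27  0.01] tooly deg 83.65 F [-7.6 13.8 42.9] gap 0.413 t 14.25 tilt [-0.017  0.004 -1.   ]
red 145 n mm 123.1 [121.2 124.6]
yel 153 n mm 123.5 [121.1 124.9]
grn 117 n mm 123.7 [122.2 125. ]
blu 95 n mm 114.2 [112.2 115.4]
axial 28.63
tcp [0.445  0.1588 0.0836] stn [-0.0945 -0.105 ] need cm [-0.07  0.26 -0.01] tooly deg 83.63 F [-5.6 10.8 28.8] gap 0.411 t 14.3 tilt [-0.018  0.005 -1.   ]
```

That last push was too hard: the wrist force reached 43 N. The load may have been on the key or on the collar beside it. I'll back off along the key axis.

Call:
{"api": "jog_arm", "payload": {"motion": [[0, 0.2, 0.4, 0, 150], [0, 0.2, 0.5, 0, 150], [0, 0.1, 0.6, 0, 150], [0, 0, 0.5, 0, 150], [0, 0, 0, 0, 150]]}}

```text
t: 14.72
tcp_pos: [0.4456, 0.1653, 0.1062]
tool_rot: [0.056, 0.998, 0.003, 0.011]
force: [-0.9, -0.2, -0.2]
finger_gap: 0.408
```

```bash
python3 -c "
from h import *
F();go(-.102,-.106,.11); side('s18');keys('s18');st()"
```

```text
axial -0.29
tcp [0.4456 0.1653 0.1062] stn [-0.101 -0.105] need cm [-0.09  0.11  0.38] tooly deg 83.59 F [-0.9 -0.2 -0.2] gap 0.408 t 14.72 tilt [-0.021  0.007 -1.   ]
red 145 n mm 123.1 [121.1 124.7]
yel 151 n mm 123.5 [121.2 125.1]
grn 117 n mm 123.6 [122.  125.1]
blu 131 n mm 123.2 [120.4 125. ]
t 14.7667 tcp [0.4454 0.1653 0.1059] rot [0.056 0.998 0.003 0.01 ] F [-0.23  0.27 -0.36] gap 0.41038615756245034 q [ 0.118  0.536  1.932  0.004  0.652 -1.344]
```

Call:
{"api": "jog_arm", "payload": {"motion": [[0, 0, 1.5, 0, 150], [0, 0, 2.5, 0, 150], [0, 0, 2.5, 0, 150], [0.5, 0, 1, 0, 150], [2, -0.2, 0, 0, 150], [3, -0.3, 0, 0, 150], [3, -0.3, 0, 0, 150], [2.5, -0.3, 0, 0, 150], [1, 0, 0, 0, 150], [0, 0, 0, 0, 150]]}}

```text
t: 15.6
tcp_pos: [0.5647, 0.1506, 0.1795]
tool_rot: [0.057, 0.998, 0.001, 0.003]
force: [0.4, 0.2, 0.5]
finger_gap: 0.413
```

Call:
{"api": "jog_arm", "payload": {"motion": [[0, 0, 0, 0, 150], [0, 0, 0, 0, 150]]}}

```text
t: 15.77
tcp_pos: [0.5635, 0.15, 0.1778]
tool_rot: [0.058, 0.998, 0.001, 0.001]
force: [0.0, -1.3, -1.2]
finger_gap: 0.415
```

```bash
python3 -c "
from h import *
go(-.102,.034,.165); side('s19');keys('s19')"
```

```text
tcp [0.5635 0.15   0.1778] stn [-0.0975  0.0138] need cm [ 2.05  0.24 -1.28] tooly deg 83.4 F [ 0.  -1.3 -1.2] gap 0.415 t 15.77 tilt [-0.003  0.002 -1.   ]
red 140 n mm 123.0 [121.5 124.5]
yel 153 n mm 123.4 [121.  124.9]
grn 118 n mm 123.6 [122.2 125. ]
blu 140 n mm 123.1 [120.5 124.8]
```

View pics/s19_c.png

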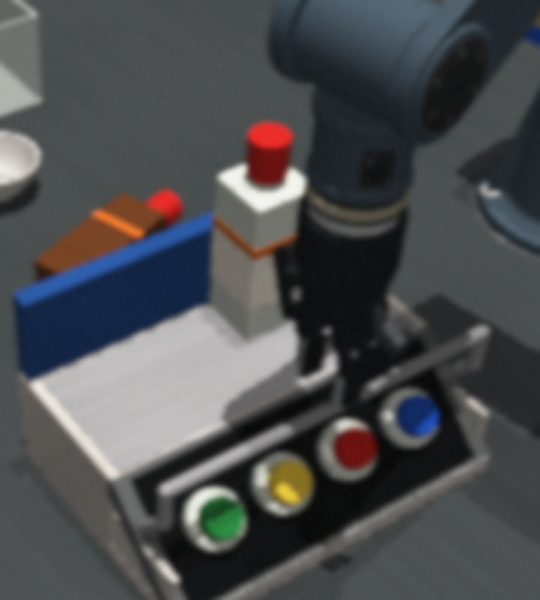

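Call:
{"api": "jog_arm", "payload": {"motion": [[1, 0.2, 0, 0.5, 150], [0.8, 0.2, 0, 0.5, 150], [0, 0, -0.5, 0, 150], [0, 0, 0, 0, 150], [0, 0, 0, 0, 150]]}}

```text
t: 16.23
tcp_pos: [0.5794, 0.1552, 0.1721]
tool_rot: [0.047, 0.999, 0.001, -0.0]
force: [-0.0, -0.4, -0.1]
finger_gap: 0.409
```

```bash
python3 -c "
from h import *
go(-.102,.034,.165);s=grab('wrist','wrist20'); X,Y,Z,hsv,d=cloud(s)
m=(Z>.135)&(Z<.158)&(X<-.08)&(X>-.11)&(Y<-.0)&(Y>-.12); print('rail',np.percentile(X[m],[5,50,95]))
h=hsv[...,0]
m=(hsv[...,1]>150)&(h>22)&(h<32)&(Z>.06)&(Z<.12)&(X<-.06); print('yel',np.percentile(Y[m],[1,50,99]),np.percentile(X[m],[1,99]))"
```

```text
tcp [0.5794 0.1552 0.1721] stn [-0.1044  0.0291] need cm [ 0.46 -0.29 -0.71] tooly deg 84.61 F [-0.  -0.4 -0.1] gap 0.409 t 16.23 tilt [ 0.001  0.002 -1.   ]
rail [-0.0999794  -0.09484869 -0.08934543]
yel [0.01885878 0.0325781  0.04829671] [-0.10902053 -0.07596262]
```

View pics/wrist20.png

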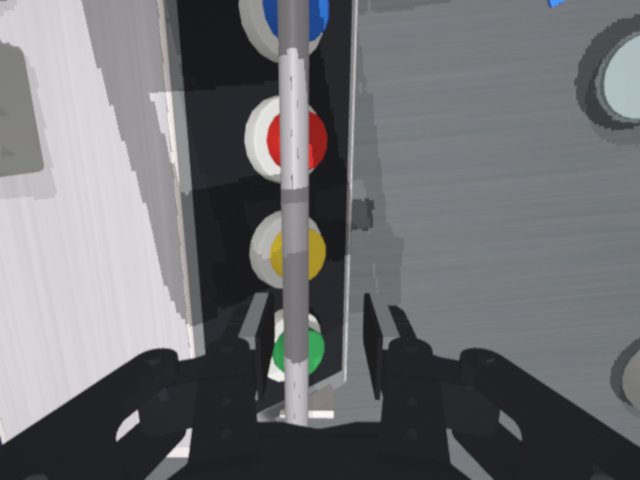

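Call:
{"api": "jog_arm", "payload": {"motion": [[0.3, -0.15, -1, 0, 150], [0.2, -0.1, -1.5, 0, 150], [0, 0, -1.5, 0, 150], [0, 0, -1.5, 0, 150], [0, 0, 0, 0, 150], [0, 0, 0, 0, 150]]}}

```text
t: 16.78
tcp_pos: [0.5843, 0.1522, 0.1135]
tool_rot: [0.047, 0.999, 0.001, -0.0]
force: [-0.8, -0.6, 0.0]
finger_gap: 0.407
```

```bash
python3 -c "
from h import *
go(-.102,.0335,.097)"
```

```text
tcp [0.5843 0.1522 0.1135] stn [-0.1019  0.0342] need cm [-0.07  0.02 -1.65] tooly deg 84.64 F [-0.8 -0.6  0. ] gap 0.407 t 16.78 tilt [ 0.     0.002 -1.   ]
```

Call:
{"api": "jog_arm", "payload": {"motion": [[0, 0, -0.6, 0, 150], [0, 0, -0.6, 0, 150], [0, 0, -0.3, 0, 150], [0, 0, 0, 0, 150], [0, 0, 0, 0, 150]]}}

```text
t: 17.2
tcp_pos: [0.5853, 0.1522, 0.0985]
tool_rot: [0.047, 0.999, 0.001, 0.001]
force: [-0.1, 0.3, 0.5]
finger_gap: 0.413
```

```bash
python3 -c "
from h import *
go(-.102,.0335,.09);F()"
```

```text
tcp [0.5853 0.1522 0.0985] stn [-0.1019  0.0353] need cm [-0.18  0.02 -0.85] tooly deg 84.64 F [-0.1  0.3  0.5] gap 0.413 t 17.2 tilt [-0.002  0.002 -1.   ]
axial 0.57
```

Call:
{"api": "jog_arm", "payload": {"motion": [[-0.1, 0, -0.3, 0, 150], [0, 0, -0.3, 0, 150], [0, 0, -0.2, 0, 150], [0, 0, 0, 0, 150]]}}

```text
t: 17.53
tcp_pos: [0.5854, 0.152, 0.0917]
tool_rot: [0.047, 0.999, 0.001, 0.003]
force: [-1.2, -0.7, 3.0]
finger_gap: 0.413
```

```bash
python3 -c "
from h import *
go(-.0965,.0335,.085);F();side('s21');keys('s21')"
```

```text
tcp [0.5854 0.152  0.0917] stn [-0.1018  0.0353] need cm [-0.24 -0.51 -0.67] tooly deg 84.67 F [-1.2 -0.7  3. ] gap 0.413 t 17.53 tilt [-0.006  0.002 -1.   ]
axial 1.81
red 13 n mm 124.2 [122.6 126.1]
yel 129 n mm 122.9 [120.9 124.6]
grn 117 n mm 123.9 [122.6 125.1]
blu 140 n mm 123.1 [120.3 125. ]
```

Call:
{"api": "jog_arm", "payload": {"motion": [[0, -0.15, -0.2, 0, 150], [0, -0.15, -0.2, 0, 150], [0, 0, 0, 0, 150]]}}

```text
t: 17.83
tcp_pos: [0.5852, 0.1495, 0.0888]
tool_rot: [0.047, 0.999, 0.001, 0.003]
force: [-0.7, 1.2, 4.5]
finger_gap: 0.407
```

```bash
python3 -c "
from h import *
go(-.0965,.0335,.085);F();side('s22');keys('s22')"
```

```text
tcp [0.5852 0.1495 0.0888] stn [-0.0993  0.0354] need cm [-0.21 -0.26 -0.38] tooly deg 84.64 F [-0.7  1.2  4.5] gap 0.407 t 17.83 tilt [-0.006  0.003 -1.   ]
axial 4.19
red 19 n mm 124.0 [122.5 126.2]
yel 116 n mm 119.4 [117.7 121. ]
grn 118 n mm 123.5 [122.1 125. ]
blu 141 n mm 122.9 [120.6 124.8]
```

Yellow is about 4 mm down. Continue.

Call:
{"api": "jog_arm", "payload": {"motion": [[0, -0.15, -0.2, 0, 150], [0, -0.15, -0.2, 0, 150], [0, 0, 0, 0, 150]]}}

```text
t: 18.13
tcp_pos: [0.585, 0.1473, 0.086]
tool_rot: [0.047, 0.999, 0.002, 0.003]
force: [-1.5, 1.2, 7.0]
finger_gap: 0.411
```

```bash
python3 -c "
from h import *
go(-.0955,.0335,.0845);F();side('s23');keys('s23');F()"
```

```text
tcp [0.585  0.1473 0.086 ] stn [-0.097   0.0354] need cm [-0.21 -0.13 -0.15] tooly deg 84.62 F [-1.5  1.2  7. ] gap 0.411 t 18.13 tilt [-0.006  0.004 -1.   ]
axial 6.02
red 28 n mm 123.1 [122.3 124.4]
yel 110 n mm 115.9 [114.4 117.7]
grn 117 n mm 124.0 [122.5 125.2]
blu 141 n mm 123.1 [120.4 124.8]
axial 5.74
```

Call:
{"api": "jog_arm", "payload": {"motion": [[0, -0.1, -0.13, 0, 150], [0, -0.06, -0.08, 0, 150], [0, 0, 0, 0, 150], [0, 0, 0, 0, 150]]}}

```text
t: 18.52
tcp_pos: [0.585, 0.1474, 0.0863]
tool_rot: [0.047, 0.999, 0.004, 0.004]
force: [-2.3, 2.2, 6.3]
finger_gap: 0.413
```

```bash
python3 -c "
from h import *
go(-.0955,.0335,.0845);F();side('s24');keys('s24');F();side('s25');keys('s25');F()"
```

```text
tcp [0.585  0.1474 0.0863] stn [-0.0972  0.0355] need cm [-0.21 -0.15 -0.18] tooly deg 84.56 F [-2.3  2.2  6.3] gap 0.413 t 18.52 tilt [-0.007  0.007 -1.   ]
axial 6.09
red 26 n mm 123.9 [122.5 125.5]
yel 109 n mm 116.5 [114.9 117.9]
grn 116 n mm 123.6 [122.  125.3]
blu 141 n mm 122.9 [120.8 124.9]
axial 4.72
red 27 n mm 124.0 [122.9 124.7]
yel 110 n mm 116.2 [114.6 118.4]
grn 117 n mm 124.1 [122.6 125.8]
blu 140 n mm 123.5 [121. 125.]
axial 5.17
```

Call:
{"api": "jog_arm", "payload": {"motion": [[0, -0.1, -0.14, 0, 150], [0, -0.1, -0.14, 0, 150]]}}

```text
t: 18.78
tcp_pos: [0.5849, 0.1463, 0.0848]
tool_rot: [0.047, 0.999, 0.004, 0.004]
force: [-1.9, 1.7, 8.0]
finger_gap: 0.411
```

```bash
python3 -c "
from h import *
go(-.0955,.0335,.0845);F();side('s26');keys('s26');F();side('s27');keys('s27');F();go(-.0955,.0335,.0845)"
```

```text
tcp [0.5849 0.1463 0.0848] stn [-0.0961  0.0355] need cm [-0.2  -0.04 -0.03] tooly deg 84.56 F [-1.9  1.7  8. ] gap 0.411 t 18.78 tilt [-0.007  0.009 -1.   ]
axial 7.09
red 32 n mm 123.6 [121.2 125. ]
yel 107 n mm 114.6 [113.  116.6]
grn 117 n mm 123.6 [122.4 125.6]
blu 140 n mm 123.3 [121.6 124.8]
axial 6.09
red 31 n mm 123.6 [121.9 124.6]
yel 108 n mm 114.6 [113.2 116.3]
grn 116 n mm 123.5 [121.8 125.3]
blu 142 n mm 123.0 [120.4 125.4]
axial 6.83
tcp [0.585  0.1463 0.0848] stn [-0.096   0.0355] need cm [-0.2  -0.03 -0.03] tooly deg 84.55 F [-2.2  1.7  7.7] gap 0.413 t 18.88 tilt [-0.007  0.009 -1.   ]
```

Yellow is 8.7 mm down at about 6.7 N and was held there. Release it.

Call:
{"api": "jog_arm", "payload": {"motion": [[0, 0.15, 0.3, 0, 150], [0, 0.2, 0.5, 0, 150], [0, 0.1, 1, 0, 150], [0, 0, 2, 0, 150], [0, 0, 2.5, 0, 150], [0, 0, 2, 0, 150], [0, 0, 0, 0, 150], [0, 0, 0, 0, 150]]}}

```text
t: 19.55
tcp_pos: [0.5847, 0.151, 0.1712]
tool_rot: [0.047, 0.999, 0.004, 0.004]
force: [0.3, -0.3, -0.5]
finger_gap: 0.413
```

```bash
python3 -c "
from h import *
go(-.102,.1035,.17);side('s28');keys('s28')"
```

```text
tcp [0.5847 0.151  0.1712] stn [-0.1007  0.0348] need cm [ 6.85 -0.56 -0.12] tooly deg 84.6 F [ 0.3 -0.3 -0.5] gap 0.413 t 19.55 tilt [-0.007  0.007 -1.   ]
red 140 n mm 123.4 [121.1 124.9]
yel 144 n mm 123.2 [121.3 124.9]
grn 118 n mm 123.1 [122.  124.7]
blu 138 n mm 123.4 [120.9 124.9]
```

Call:
{"api": "jog_arm", "payload": {"motion": [[1.5, -0.1, 0.3, 0, 150], [2, -0.15, 0.2, 0, 150], [2, -0.15, 0, 0, 150], [1, -0.1, 0, 0, 150], [0, 0, 0, 0, 150], [0, 0, 0, 0, 150], [0, 0, 0, 0, 150]]}}

```text
t: 20.18
tcp_pos: [0.6456, 0.1449, 0.167]
tool_rot: [0.047, 0.999, 0.002, -0.005]
force: [-1.4, 0.1, 0.2]
finger_gap: 0.416
```

```bash
python3 -c "
from h import *
go(-.102,.1035,.165)"
```

```text
tcp [0.6456 0.1449 0.167 ] stn [-0.1007  0.096 ] need cm [ 0.76  0.05 -0.2 ] tooly deg 84.6 F [-1.4  0.1  0.2] gap 0.416 t 20.18 tilt [ 0.011  0.004 -1.   ]
```

Call:
{"api": "jog_arm", "payload": {"motion": [[0.5, 0.05, 0, 0, 150], [0.2, 0.05, -1, 0, 150], [0, 0, -1.5, 0, 150], [0, 0, -1.5, 0, 150], [0, 0, -1.2, 0, 150], [0, 0, 0, 0, 150], [0, 0, 0, 0, 150]]}}

```text
t: 20.77
tcp_pos: [0.6486, 0.1469, 0.1093]
tool_rot: [0.046, 0.999, 0.002, -0.008]
force: [-0.0, 0.9, 0.4]
finger_gap: 0.416
```

```bash
python3 -c "
from h import *
go(-.102,.1035,.0915)"
```

```text
tcp [0.6486 0.1469 0.1093] stn [-0.103   0.0988] need cm [ 0.46 -0.15 -1.78] tooly deg 84.69 F [-0.   0.9  0.4] gap 0.416 t 20.77 tilt [ 0.016  0.003 -1.   ]
```

Call:
{"api": "jog_arm", "payload": {"motion": [[0.4, -0.1, -0.5, 0, 150], [0.2, -0.05, -0.5, 0, 150], [0, 0, -0.3, 0, 150], [0, 0, 0, 0, 150], [0, 0, 0, 0, 150]]}}

```text
t: 21.18
tcp_pos: [0.6564, 0.1454, 0.0965]
tool_rot: [0.046, 0.999, 0.002, -0.007]
force: [0.0, 0.4, 0.2]
finger_gap: 0.412
```

```bash
python3 -c "
from h import *
go(-.102,.1035,.0915);F();grab('wrist','wrist29')"
```

```text
tcp [0.6564 0.1454 0.0965] stn [-0.1023  0.1067] need cm [-0.32  0.   -0.5 ] tooly deg 84.69 F [0.  0.4 0.2] gap 0.412 t 21.18 tilt [ 0.014  0.003 -1.   ]
axial 0.41
```

View pics/wrist29.png

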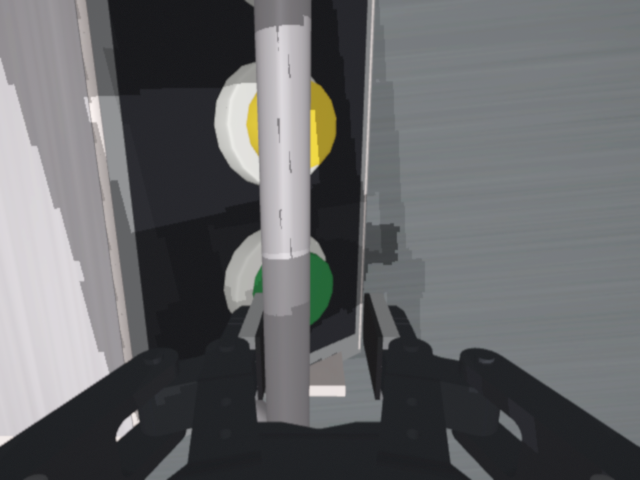

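Call:
{"api": "jog_arm", "payload": {"motion": [[-0.2, 0, -0.3, 0, 150], [-0.1, 0, -0.3, 0, 150], [0, 0, -0.1, 0, 150], [0, 0, 0, 0, 150]]}}

```text
t: 21.57
tcp_pos: [0.6546, 0.1449, 0.0916]
tool_rot: [0.046, 0.999, 0.002, -0.005]
force: [-1.2, 0.3, 2.4]
finger_gap: 0.411
```

```bash
python3 -c "
from h import *
go(-.0955,.1035,.0845);F();side('s30');keys('s30')"
```

```text
tcp [0.6546 0.1449 0.0916] stn [-0.1016  0.1049] need cm [-0.2  -0.6  -0.71] tooly deg 84.72 F [-1.2  0.3  2.4] gap 0.411 t 21.57 tilt [ 0.009  0.003 -1.   ]
axial 1.96
red 152 n mm 123.2 [120.4 125.2]
yel 45 n mm 123.3 [121.8 125.4]
grn 91 n mm 123.2 [121.5 124.4]
blu 137 n mm 123.3 [120.7 125.1]
```

Call:
{"api": "jog_arm", "payload": {"motion": [[0, -0.15, -0.2, 0, 150], [0, -0.15, -0.2, 0, 150], [0, -0.12, -0.15, 0, 150]]}}

```text
t: 21.87
tcp_pos: [0.6543, 0.1416, 0.0875]
tool_rot: [0.046, 0.999, 0.002, -0.004]
force: [-0.7, 1.2, 4.8]
finger_gap: 0.413
```

```bash
python3 -c "
from h import *
go(-.0955,.1035,.0845);F();side('s31');keys('s31');F()"
```

```text
tcp [0.6543 0.1416 0.0875] stn [-0.0984  0.105 ] need cm [-0.17 -0.27 -0.3 ] tooly deg 84.71 F [-0.7  1.2  4.8] gap 0.413 t 21.87 tilt [ 0.009  0.005 -1.   ]
axial 4.4
red 154 n mm 123.5 [121.3 125.5]
yel 58 n mm 123.4 [122.  125.3]
grn 87 n mm 117.3 [116.3 118.8]
blu 139 n mm 123.4 [121.1 125.3]
axial 4.05
```

Call:
{"api": "jog_arm", "payload": {"motion": [[0, -0.15, -0.18, 0, 150], [0, -0.12, -0.15, 0, 150]]}}

```text
t: 22.08
tcp_pos: [0.6541, 0.1395, 0.0849]
tool_rot: [0.046, 0.999, 0.003, -0.004]
force: [-2.3, 2.7, 7.7]
finger_gap: 0.409
```

```bash
python3 -c "
from h import *
go(-.0955,.1035,.0845);F();side('s32');keys('s32');F();side('s33');keys('s33');F()"
```

```text
tcp [0.6541 0.1395 0.0849] stn [-0.0962  0.105 ] need cm [-0.16 -0.06 -0.04] tooly deg 84.68 F [-2.3  2.7  7.7] gap 0.409 t 22.08 tilt [ 0.009  0.006 -1.   ]
axial 7.47
red 152 n mm 123.2 [121.2 124.9]
yel 64 n mm 123.4 [122.3 124.8]
grn 82 n mm 115.0 [113.4 116.4]
blu 143 n mm 123.3 [120.6 125.2]
axial 6.27
red 153 n mm 123.1 [121.  124.9]
yel 68 n mm 123.2 [121.7 125. ]
grn 82 n mm 114.8 [113.  116.1]
blu 142 n mm 123.7 [121.7 125.4]
axial 7.18
```

Green is about 8.6 mm down at 7 N. I'll hold it briefly, then release, rise and retreat.

Call:
{"api": "jog_arm", "payload": {"motion": [[0, -0.02, -0.03, 0, 150], [0, 0.15, 0.3, 0, 150], [0, 0.2, 0.5, 0, 150], [0, 0.1, 1, 0, 150], [0, 0, 2, 0, 150], [0, 0, 2.5, 0, 150], [0, 0, 2.5, 0, 150], [0, 0, 2.5, 0, 150], [0, 0, 1, 0, 150], [0, 0, 0, 0, 150]]}}

```text
t: 23.02
tcp_pos: [0.6516, 0.144, 0.2108]
tool_rot: [0.047, 0.999, 0.003, -0.008]
force: [0.6, 0.3, -0.1]
finger_gap: 0.41
```

Call:
{"api": "jog_arm", "payload": {"motion": [[0, 2, 1, 0, 150], [0, 2, 1, 0, 150], [0, 2, 1, 0, 150], [0, 1, 0, 0, 150], [0, 0, 0, 0, 150], [0, 0, 0, 0, 150], [0, 0, 0, 0, 150]]}}

```text
t: 23.6
tcp_pos: [0.6479, 0.2128, 0.2329]
tool_rot: [0.048, 0.999, 0.0, -0.014]
force: [0.1, -0.6, -0.1]
finger_gap: 0.412
```

```bash
python3 -c "
from h import *
go(-.102,.1035,.17);side('s34');keys('s34')"
```

```text
tcp [0.6479 0.2128 0.2329] stn [-0.1685  0.0915] need cm [ 0.53 -6.74 -6.29] tooly deg 84.52 F [ 0.1 -0.6 -0.1] gap 0.412 t 23.6 tilt [ 0.027 -0.001 -1.   ]
red 95 n mm 123.5 [121.8 125.2]
yel 159 n mm 123.1 [120.6 124.8]
grn 115 n mm 123.9 [122.6 125.4]
blu 141 n mm 122.9 [120.1 124.9]
```

View pics/s34_side.png

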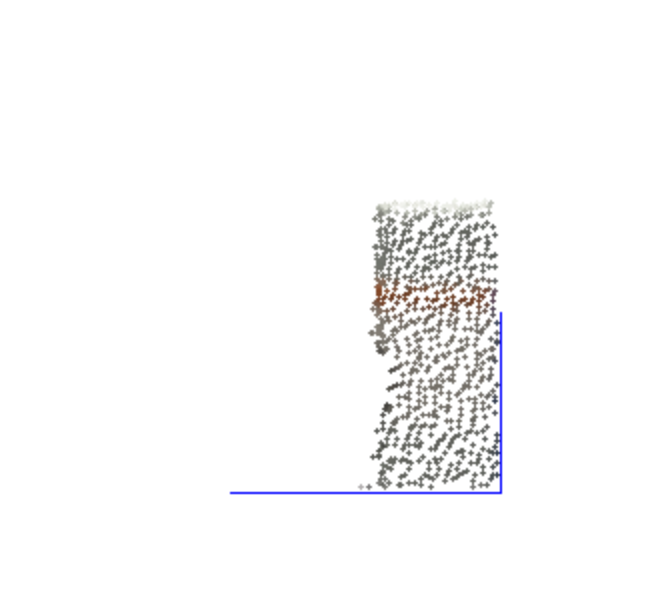

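View pics/s34.png

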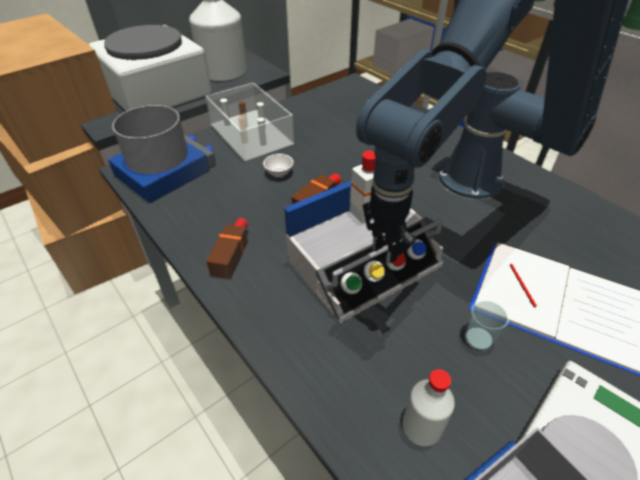

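The bottle is upright against the wall, all four keys are up, and the arm is clear of everything. Handing in.

```bash
python3 -c "
from h import *
print(sign_off())"
```

```text
the job is handed in; nothing more can be done
None
```

The job is done and handed in at about 23.6 s of the 64 s, but the blue key may have been pressed harder than the 25 N limit. No verdict is reported, so I can't tell whether that failed the run.

- **Bottle:** I gripped it by the cap, raised it along the splash wall, set it down and let go. In the last camera check it stood upright on the deck, centred at about x = 68 mm, with its back within a few mm of the wall.
- **Keys:** The tool can only point straight down, so I pressed each key from above, with one finger on each side of the rail, instead of coming from the front. I pressed blue, then yellow, then green, and each was back up before the next.
    - **Blue:** about 8 mm down during the gentle press, at about 6 N, and about 9 mm at the end.
    - **Yellow:** about 8.7 mm at about 6.7 N.
    - **Green:** about 8.5 mm at about 7 N.
- **Red key:** It stayed up in every picture where it could be seen. The gripper mostly hid it during the yellow press.
- **Last checks:** All four keys were up to within 1 mm, and the robot touched nothing. I did not measure the jar, beaker and bowl again at the end; in the last pictures they look unmoved.

**Force on blue:** My last extra push on the blue key spiked the wrist force to about 43 N for a moment. That is well over the 25 N limit if it all went into the key. Some of it may have gone into the collar beside the key, but I could not tell which.

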